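# Load the setting jack's post and wind its table down to the stop

## Robot

A 7-joint arm with a two-finger parallel gripper is mounted at the origin on the work surface. World frame = base frame: x ahead of the robot, y to its left, z up, the work surface at z = 0. Lengths are in m, angles in rad, forces in N, time in s.
With the tool pointing down it reaches from about 0.4 to 0.85 m from the base axis. Payload 4.4 kg.
Tool frame: the origin (TCP) lies midway between the tips of the shut fingers; the grasp point (between the pads) lies 19 mm behind it (bot.pinch_z is the distance from the TCP to the grasp point, in m); z points along the fingers, y is the direction in which the jaws open and shut (so a half turn about z gives the same grasp; the last joint's range is limited). The gripper opens to 94 mm and grips with 3 to 60 N. Pads are 16 mm wide; open, the fingers measure 119 mm over their backs; the gripper's body (75 mm by 177 mm) begins 78 mm behind the grasp point.
Start: joints at [1.111, 0.628, 0.038, 1.517, -0.027, 0.996, -0.02], TCP at [0.249, -0.6, 0.205] pointing down, gripper open.
Joint ranges: [-3.06, 3.06], [-0.37, 2.12], [-1.25, 1.32], [0.18, 2.47], [-1.1, 4.24], [0.23, 1.98], [-2.94, 2.94]. Speed limits (rad/s): [2.57, 2.57, 3.14, 3.14, 3.14, 3.14, 3.14].

## Interface

Orientations are given as a unit quaternion [w, x, y, z].
In Python, from workcell import bot gives the robot as it stands.
- The arm moves only by the shell command python3 -m creep 'ROWS' [FORCE]. ROWS is JSON, a list that holds one entry, the list of rows, each a list of 7 numbers: the shift along the tool's x, y, z each as a share of 0.03 m, from -1 to 1, then the turn, a rotation vector about the tool's x, y, z each as a share of 6 degrees, from -1 to 1, then the opening, from 0 (shut) to 1 (fully open). In form: [[[dx, dy, dz, ax, ay, az, jaw], ...]]. A call has 1 to 20 rows; each row shifts and turns the commanded pose from where the row before left it, along the tool's axes as they then stand; what a row does not reach is not made up. A row lasts 1/8 s, in which the tool goes at most 62.5 mm and 10.7 degrees, less where a joint would pass 70% of its speed; a pose out of reach is approached as far as the arm can. A call with a number of a shift or a turn outside -1 to 1 is refused whole. A call with a gripper value outside its range is refused whole. The fingers move at their own pace and stop on an object; FORCE is the grip in N (left out, the last holds). Time passes only in rows, so rows that do not move let the fingers close. It gives the time, the measured TCP pose, the force and the opening at its end, in the units of the state.
- bot.get_state(): the state, without advancing time (a new reading comes with each control period).
- bot.grab_frame(name): name is "scene" or "top" or "wrist"; returns a dict with "image" (400x640x3 uint8, blue, green, red), "range_z" (400x640 float32, m along the optical axis (not along the pixel's ray), 0 where there is no reading), "vfov" (degrees; the focal length in pixels is half the picture's height over the tangent of half this angle, whatever the lens; pixels are square), "cx", "cy" (the principal point, pixels), "R" (3x3) and "t" (3): a world point X has camera coordinates R X + t. Camera axes: x right, y down, z forward; pixel columns grow to the right and rows downward; lengths in m; the calibration is good to about 2 mm. A picture is of the moment at which its call begins.
- bot.sign_off(): hands the job in, once; it reports no verdict.
The state is a dict: "t": time; "joints": joint angles; "joint_vel": joint speeds; "joint_efforts": joint torques, N m; "eef_pos": TCP position; "orientation": TCP orientation; "wrist_force": force on the tool from outside, world axes, zero at the start; "wrist_torque": the same for the moment, N m; "finger_gap": opening from 0.0 (shut) to 1.0 (fully open).
Only numpy, scipy, OpenCV 4.12 (cv2) and the standard library are available. Lean on these libraries where they do the work, as an engineer would, in place of code of your own. Each camera call takes 0.05 s, during which the arm holds its last target. There are 200 camera calls.

## Task

Get the setting jack ready for the next batch of brushes: take the brass keeper off the post of its lifting table and put it aside on the bench, thread every white collar down the post with its flange at the bottom, widest flange first and narrowest last, each fully home, and put the keeper back on top of them, flange down. Then wind the table down by the handwheel's crank knob (clockwise seen from above) until you feel it come up firm against its stop, and finally back the wheel off a quarter turn. Do not disturb the tub, the copper ferrule or the carton standing near by.

Things in the scene. Friction and masses are not known exactly. Their poses are not given: they have to be found in the camera images.
- jack: grey fixed jack: base 130 x 340 x 18 mm, long along its y; origin under the base's centre. At y = -100 mm a gear housing (70 x 70 mm, 85 high) carries the handwheel; at y = +90 mm the lifting table (aluminium plate 120 x 110 x 12 mm, top face 115 mm above the bench at the top of its travel) moves straight up and down by the handwheel's screw alone, which carries any load here
- post_foot (a point): foot of the upright steel post, in the lifting table's top face (moves up and down with the table); z axis up. The post is 14 mm in diameter, 68 mm high, its last 8 mm a cone down to 6 mm
- post_tip (a point): tip of the post, 68 mm above its foot
- ear_under (a point): underside of the ear, a 26 mm wide, 12 mm thick tab on the table's +y edge; it comes down on the stop screw
- stop_tip (a point): tip of the fixed upright 12 mm stop screw that stands in the base under the ear; the ear meeting it is the stop
- wheel (a joint): angle of the handwheel in rad, counted from the top of travel, grows as the wheel turns clockwise seen from above, which lowers the table 6 mm per full turn. Turns stiffly (about 0.12 N m) and stays where left; the stop comes two to four turns from where the wheel stands at the start, and is hard: the wheel cannot be turned past it
- wheel_hub (a point): centre of the handwheel (horizontal wheel, 120 mm in diameter, on a vertical axis), 114 mm above the bench: on the axis, 8 mm above the rim's upper side
- knob_top (a point): centre of the top of the crank knob, a black upright cylinder 16 mm in diameter and 32 mm tall on the handwheel, 48 mm from the wheel's axis, foot 2 mm above the rim's upper side; it spins freely on its own pin, so it can be carried round in a circle with the gripper kept at one heading. Its top is 140 mm above the bench
- keeper: brass keeper: flange 44 mm in diameter and 5 mm thick at the bottom, hub 30 mm in diameter above it, 24 mm high in all, bore 18 mm right through, about 0.16 kg; origin at the centre of its underside. Starts on the post, standing on the lifting table (within the first moment it may sink up to 9 mm with the table)
- collar70: white plastic flanged collar: flange 70 mm in diameter and 4 mm thick at the bottom, hub 30 mm in diameter above it, 13 mm high in all, bore 18 mm right through, about 0.05 kg; origin at the centre of its underside. Starts flange down on the bench; two to four of the four collars (70, 60, 50, 40 mm) are there, the others absent
- collar60: white plastic flanged collar: flange 60 mm in diameter and 4 mm thick at the bottom, hub 30 mm in diameter above it, 13 mm high in all, bore 18 mm right through, about 0.05 kg; origin at the centre of its underside. Starts flange down on the bench; two to four of the four collars (70, 60, 50, 40 mm) are there, the others absent
- collar50: white plastic flanged collar: flange 50 mm in diameter and 4 mm thick at the bottom, hub 30 mm in diameter above it, 13 mm high in all, bore 18 mm right through, about 0.05 kg; origin at the centre of its underside. Starts flange down on the bench; two to four of the four collars (70, 60, 50, 40 mm) are there, the others absent
- collar40: white plastic flanged collar: flange 40 mm in diameter and 4 mm thick at the bottom, hub 30 mm in diameter above it, 13 mm high in all, bore 18 mm right through, about 0.05 kg; origin at the centre of its underside. Starts flange down on the bench; two to four of the four collars (70, 60, 50, 40 mm) are there, the others absent
- tub: bystander: open white plastic tub, 90 mm in diameter, 75 mm high, origin under its centre
- ferrule: bystander: copper-coloured stepped ferrule standing up, 28 mm in diameter, 50 mm high, origin under its centre
- carton: bystander: open cardboard carton 120 x 120 x 70 mm, origin under its centre
There are look-alikes about, which are no part of the job. What is shaped like the collar40 but pink is not meant. Leave any purple look-alike of the collar70 alone.

How it is judged:
By the outcome, as a careful person would: the job done as asked, in the order asked, and still so for the second after the job is handed in, with the robot touching nothing.
Of collar70, collar60, collar50, collar40 only 2 to 4 are there at a start; the rules pass over those that are not, and their reading is None.
At some moment in a run one of collar70, collar60, collar50, collar40 may be knocked a few centimetres aside while the robot is not near it.
Once in a run the grip may slacken for a moment while it holds something.
It also fails if it takes over 210 s, if anything falls off the work surface, if the arm or the gripper's body presses on something with over 40 N, if the wrist force passes 120 N, or if a joint passes its speed limit or range.

## Working session

There is one attempt and no reset: what is moved stays moved. The work goes in short steps, Python scripts to look and compute and a shell command to move; the robot and the scene stay as the last step left them, time stands still between calls to the robot, and variables do not carry over. Pictures are saved under pics/ and viewed, about 12 in all and at most 16, crops included, and the job is handed in when it is done.

```bash
ls; mkdir -p pics
cat > h.py <<'E'
import numpy as np,cv2
from workcell import bot
def grab(n):
    f=bot.grab_frame(n); f['f']=200/np.tan(np.radians(f['vfov'])/2) if f['image'].shape[0]==400 else None
    f['R']=np.array(f['R']);f['t']=np.array(f['t']); return f
def ray(f,u,v,z):
    d=f['R'].T@np.array([(u-f['cx'])/f['f'],(v-f['cy'])/f['f'],1]); c=-f['R'].T@f['t']
    return c+d*(z-c[2])/d[2]
def proj(f,X):
    p=f['R']@np.array(X)+f['t']; return f['f']*p[0]/p[2]+f['cx'],f['f']*p[1]/p[2]+f['cy']
def cloud(f):
    v,u=np.mgrid[0:400,0:640]; z=f['range_z']
    P=np.stack([(u-f['cx'])/f['f']*z,(v-f['cy'])/f['f']*z,z],-1)
    return (P-f['t'])@f['R']
E
python3 - <<'E'
from h import *
s=bot.get_state();print({k:np.round(v,3) for k,v in s.items()})
for n in('scene','top'):
    f=grab(n);cv2.imwrite(f'pics/{n}0.png',f['image']);print(n,f['vfov'],f['cx'],f['cy'],(-f['R'].T@f['t']).round(3),f['R'].round(3).tolist())
    np.savez(f'/tmp/{n}0.npz',**f)
E
```

```text
pics
{'t': np.float64(0.0), 'joints': array([ 1.111,  0.629,  0.038,  1.518, -0.027,  0.996, -0.02 ]), 'joint_vel': array([-0.001, -0.001,  0.001, -0.   ,  0.001, -0.001, -0.001]), 'joint_efforts': array([-1.0000e-03, -5.4973e+01,  1.1430e+00, -1.8663e+01, -5.2000e-02,
        2.4000e-02,  0.0000e+00]), 'eef_pos': array([ 0.249, -0.6  ,  0.205]), 'orientation': array([-0.001,  0.981,  0.196, -0.   ]), 'wrist_force': array([ 0.812, -1.144, -0.259]), 'wrist_torque': array([ 0.029,  0.055, -0.078]), 'finger_gap': np.float64(0.999)}
scene 53.09717527125029 319.035130129201 203.63644759553634 [ 0.886 -0.635  1.067] [[0.884, 0.468, -0.01], [0.377, -0.724, -0.578], [-0.277, 0.507, -0.816]]
top 52.744959647211786 319.97313564164637 203.7814381588091 [ 0.504 -0.089  1.306] [[-0.01, -1.0, -0.014], [-0.996, 0.011, -0.083], [0.083, 0.013, -0.996]]
```

View pics/top0.png

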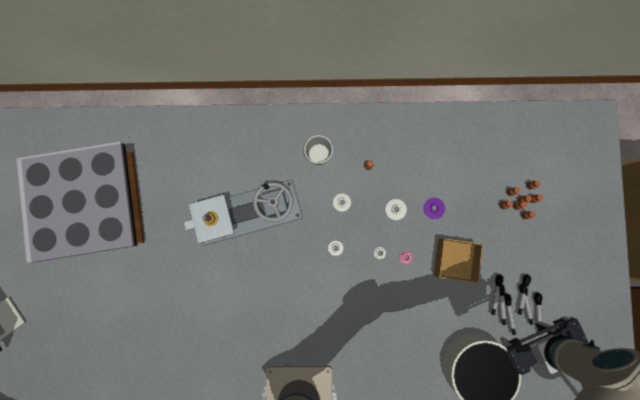

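View pics/scene0.png

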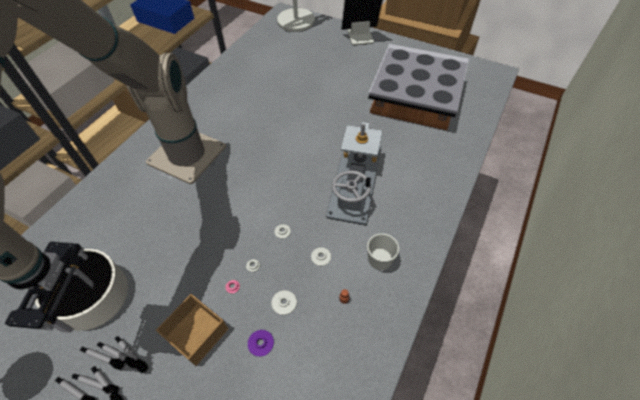

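The top view shows four white rings at (342,202), (396,209), (335,248) and (380,253). The pink ring at (406,257) and the purple one at (434,208) are look-alikes. The jack is at (190–300, 180–240), with the brass keeper on its post at (210,218) and the black knob at (266,186). The tub is at (318,150), the ferrule at (369,164) and the carton at (458,259). Next I'll measure positions and confirm with a crop.

Run:
```python
from h import *
f=dict(np.load('/tmp/top0.npz'));g=dict(np.load('/tmp/scene0.npz'))
for nm,f,seeds in(('top',f,[(342,202),(396,209),(335,248),(380,253),(406,257),(434,208)]),('scene',g,[(320,256),(284,302),(283,231),(252,265),(232,287),(260,343)])):
    im=f['image'].astype(int);hsv=cv2.cvtColor(f['image'],cv2.COLOR_BGR2HSV)
    bg=np.median(im[200:300,300:440].reshape(-1,3),0)
    m=(np.abs(im-bg).sum(-1)>90)&(im.max(-1)>110)
    for u,v in seeds:
        sub=np.zeros_like(m);sub[v-15:v+16,u-15:u+16]=m[v-15:v+16,u-15:u+16]
        n,l,st,c=cv2.connectedComponentsWithStats(sub.astype(np.uint8))
        i=1+np.argmax(st[1:,4]);cs,_=cv2.findContours((l==i).astype(np.uint8),0,2)
        pts=max(cs,key=len).reshape(-1,2); W=np.array([ray(f,a,b,.004)[:2] for a,b in pts],np.float32)
        (x,y),r=cv2.minEnclosingCircle(W); print(nm,(u,v),round(x,4),round(y,4),'d',round(2*r*1000,1))
f=dict(np.load('/tmp/top0.npz'))
P=cloud(f)
hsv=cv2.cvtColor(f['image'],cv2.COLOR_BGR2HSV)
# jack: housing/wheel/post heights
for (u,v) in [(210,218),(200,230),(230,205),(272,202),(266,186),(318,150),(369,164),(458,259),(190,225)]:
    print((u,v),P[v,u].round(3),f['image'][v,u])
a=cv2.resize(f['image'][165:265,175:335],None,fx=5,fy=5,interpolation=cv2.INTER_CUBIC);cv2.imwrite('pics/c1.png',a)
b=cv2.resize(f['image'][190:270,315:455],None,fx=5,fy=5,interpolation=cv2.INTER_CUBIC);cv2.imwrite('pics/c2.png',b)
```

```text
top (342, 202) 0.618 -0.1411 d 59.7
top (396, 209) 0.5934 -0.3154 d 70.0
top (335, 248) 0.4708 -0.1192 d 50.2
top (380, 253) 0.4543 -0.2604 d 39.0
top (406, 257) 0.4377 -0.3446 d 34.8
top (434, 208) 0.5954 -0.4386 d 64.6
scene (320, 256) 0.6183 -0.1405 d 61.2
scene (284, 302) 0.5935 -0.3154 d 70.9
scene (283, 231) 0.4714 -0.1184 d 50.4
scene (252, 265) 0.453 -0.261 d 39.9
scene (232, 287) 0.44 -0.3437 d 36.1
scene (260, 343) 0.5974 -0.4381 d 67.3
(210, 218) [0.564 0.248 0.134] [60 65 68]
(200, 230) [0.53  0.284 0.112] [183 182 174]
(230, 205) [0.611 0.217 0.02 ] [78 77 72]
(272, 202) [0.61  0.069 0.116] [79 76 74]
(266, 186) [0.655 0.084 0.139] [37 35 34]
(318, 150) [ 0.789 -0.067  0.008] [187 199 197]
(369, 164) [ 0.734 -0.228  0.046] [ 63 101 174]
(458, 259) [ 0.432 -0.509  0.006] [ 75 124 157]
(190, 225) [0.545 0.315 0.11 ] [185 184 176]
```

View pics/c1.png

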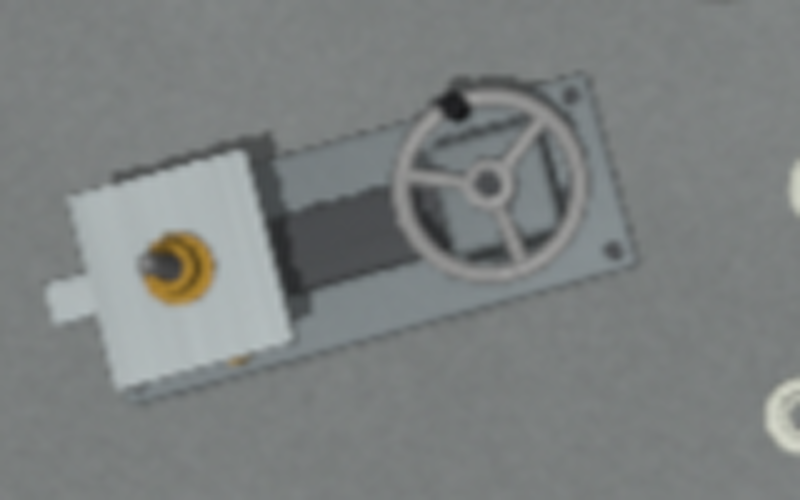

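View pics/c2.png

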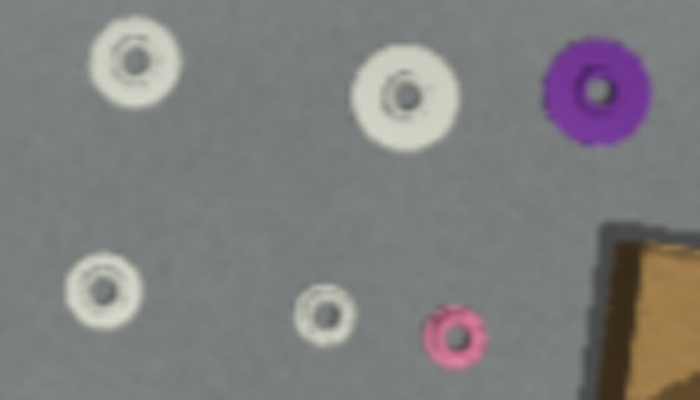

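Sizes settle which is which: collar70 is at (0.593,-0.315), collar60 at (0.618,-0.141), collar50 at (0.471,-0.119) and collar40 at (0.454,-0.261). The pink and purple rings are excluded. First I'll turn the tool so its x is world +y and its y is world +x, then go above the post.

```bash
python3 -m creep '[[[0,0,-0.25,0,0,-0.94,1],[0,0,-0.25,0,0,-0.94,1],[0,0,-0.25,0,0,-0.94,1],[0,0,-0.25,0,0,-0.94,1],[0,0,-0.25,0,0,-0.94,1],[0,0,-0.25,0,0,-0.94,1],[0,0,-0.25,0,0,-0.94,1],[0,0,-0.25,0,0,-0.94,1],[0,0,-0.25,0,0,-0.94,1],[0,0,-0.25,0,0,-0.94,1],[0,0,-0.25,0,0,-0.94,1],[0,0,-0.25,0,0,-0.94,1]]]' 20
python3 -m creep '[[[0.98,0.36,0,0,0,0,1],[0.98,0.36,0,0,0,0,1],[0.98,0.36,0,0,0,0,1],[0.98,0.36,0,0,0,0,1],[0.98,0.36,0,0,0,0,1],[0.98,0.36,0,0,0,0,1],[0.98,0.36,0,0,0,0,1],[0.98,0.36,0,0,0,0,1],[0.98,0.36,0,0,0,0,1],[0.98,0.36,0,0,0,0,1],[0.98,0.36,0,0,0,0,1],[0.98,0.36,0,0,0,0,1],[0.98,0.36,0,0,0,0,1],[0.98,0.36,0,0,0,0,1]]]'
python3 -m creep '[[[0.98,0.36,0,0,0,0,1],[0.98,0.36,0,0,0,0,1],[0.98,0.36,0,0,0,0,1],[0.98,0.36,0,0,0,0,1],[0.98,0.36,0,0,0,0,1],[0.98,0.36,0,0,0,0,1],[0.98,0.36,0,0,0,0,1],[0.98,0.36,0,0,0,0,1],[0.98,0.36,0,0,0,0,1],[0.98,0.36,0,0,0,0,1],[0.98,0.36,0,0,0,0,1],[0.98,0.36,0,0,0,0,1],[0.98,0.36,0,0,0,0,1],[0.98,0.36,0,0,0,0,1],[0,0,0,0,0,0,1],[0,0,0,0,0,0,1]]]'
python3 - <<'E'
from h import *
s=bot.get_state();print(s['t'],s['eef_pos'].round(4) if hasattr(s['eef_pos'],'round') else s['eef_pos'],s['orientation'],np.round(s['wrist_force'],2),np.round(s['joints'],2))
f=grab('wrist');cv2.imwrite('pics/w0.png',f['image']);np.savez('/tmp/w0.npz',**f);print(f['vfov'],(-f['R'].T@f['t']).round(3),f['R'].round(3).tolist())
E
```

```text
t: 1.6
eef_pos: [0.2492, -0.5999, 0.2952]
orientation: [-0.001, 0.704, 0.71, 0.0]
wrist_force: [0.3, -0.1, -1.1]
finger_gap: 0.998
t: 3.35
eef_pos: [0.3989, -0.187, 0.2953]
orientation: [-0.0, 0.706, 0.709, -0.0]
wrist_force: [0.3, -0.2, 1.1]
finger_gap: 0.998
t: 5.35
eef_pos: [0.548, 0.2231, 0.295]
orientation: [0.0, 0.706, 0.708, -0.001]
wrist_force: [-0.6, 0.4, -0.8]
finger_gap: 0.998
5.35 [0.548  0.2231 0.295 ] [ 1.32277477e-04  7.05786219e-01  7.08424358e-01 -8.51299677e-04] [-0.63  0.36 -0.78] [-0.09  0.5  -0.54  1.55  0.27  1.16 -0.69]
67.74362304544591 [0.548 0.289 0.475] [[1.0, 0.002, -0.001], [0.002, -0.973, 0.232], [-0.001, -0.232, -0.973]]
```

View pics/w0.png

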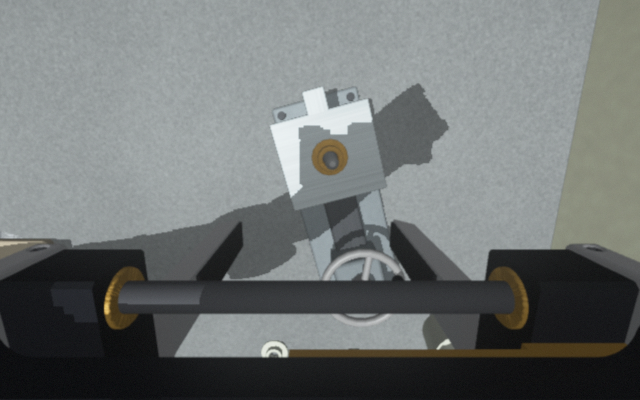

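The wrist view has the keeper and post at (330,157), the table at (270–385, 100–210), and the wheel at (365,287). Now I'll fit the keeper and table.

```bash
cat >> h.py <<'E'
def orange(f):
    h=cv2.cvtColor(f['image'],cv2.COLOR_BGR2HSV); return ((h[...,0]>8)&(h[...,0]<28)&(h[...,1]>120)&(h[...,2]>50)).astype(np.uint8)
def blobs(m,amin=30):
    n,l,st,c=cv2.connectedComponentsWithStats(m); return [(st[i],c[i],(l==i).astype(np.uint8)) for i in range(1,n) if st[i,4]>=amin]
def circ(f,mask,z):
    cs,_=cv2.findContours(mask,0,2);pts=max(cs,key=len).reshape(-1,2)
    W=np.array([ray(f,a,b,z)[:2] for a,b in pts],np.float32);(x,y),r=cv2.minEnclosingCircle(W);return x,y,2*r
E
python3 - <<'E'
from h import *
for n in('w0','top0','scene0'):
    f=dict(np.load(f'/tmp/{n}.npz'));P=cloud(f)
    if n=='w0': reg=(slice(120,200),slice(285,385))
    elif n=='top0': reg=(slice(205,232),slice(195,228))
    else: reg=(slice(120,150),slice(345,380))
    mm=np.zeros((400,640),np.uint8);mm[reg]=orange(f)[reg]
    b=max(blobs(mm),key=lambda b:b[0][4]);print(n,b[0],circ(f,b[2],.117))
    sub=P[reg].reshape(-1,3);z=sub[:,2];z=z[(z>.09)&(z<.2)]
    print(np.histogram(z,np.arange(.1,.19,.004)))
    hi=sub[(sub[:,2]>.155)&(sub[:,2]<.2)];print('post',len(hi),hi.mean(0).round(4) if len(hi) else '',hi[:,2].max() if len(hi) else '')
E
```

```text
w0 [313 140  34  34 570] (0.5640715956687927, 0.2524896562099457, 0.040690504014492035)
(array([   0,    0, 1703, 4570,  451,    6,   11,   16,  127,  177,    5,
          4,    6,    6,    4,    3,    8,    5,   60,   50,   30,    0]), array([0.1  , 0.104, 0.108, 0.112, 0.116, 0.12 , 0.124, 0.128, 0.132,
       0.136, 0.14 , 0.144, 0.148, 0.152, 0.156, 0.16 , 0.164, 0.168,
       0.172, 0.176, 0.18 , 0.184, 0.188]))
post 162 [0.5632 0.2541 0.1753] 0.1826773700726827
top0 [205 212  12  14 103] (0.5635143518447876, 0.25234153866767883, 0.03921421989798546)
(array([  0,  29, 307, 374,  69,  12,   4,   9,  23,  23,   4,   2,   2,
         2,   1,   2,   3,   3,   9,   5,   4,   0]), array([0.1  , 0.104, 0.108, 0.112, 0.116, 0.12 , 0.124, 0.128, 0.132,
       0.136, 0.14 , 0.144, 0.148, 0.152, 0.156, 0.16 , 0.164, 0.168,
       0.172, 0.176, 0.18 , 0.184, 0.188]))
post 27 [0.5646 0.2524 0.1733] 0.1839990712200166
scene0 [357 134  10   9  69] (0.563628077507019, 0.2534525394439697, 0.03944050520658493)
(array([  0,   6, 207, 427,  58,   9,   7,  14,  18,  17,   7,   1,   3,
         5,   6,   4,   3,   4,   4,   7,   3,   0]), array([0.1  , 0.104, 0.108, 0.112, 0.116, 0.12 , 0.124, 0.128, 0.132,
       0.136, 0.14 , 0.144, 0.148, 0.152, 0.156, 0.16 , 0.164, 0.168,
       0.172, 0.176, 0.18 , 0.184, 0.188]))
post 32 [0.566  0.2513 0.1691] 0.18261234034936943
```

```bash
python3 -m creep '[[[0.5,0.27,0,0,0,0,1],[0.5,0.26,0,0,0,0,1],[0,0,-0.0,0,0,0,1],[0,0,1,0,0,0,1],[0,0,1,0,0,0,1],[0,0,1,0,0,0,1],[0,0,1,0,0,0,1],[0,0,1,0,0,0,1],[0,0,0.5,0,0,0,1],[0,0,0.27,0,0,0,1],[0,0,0,0,0,0,1]]]' 30
python3 -m creep '[[[0,0,0,0,0,0,0.4],[0,0,0,0,0,0,0.2],[0,0,0,0,0,0,0.2],[0,0,0,0,0,0,0.2],[0,0,0,0,0,0,0.2],[0,0,0,0,0,0,0.2],[0,0,0,0,0,0,0.2]]]' 30
```

```text
t: 6.78
eef_pos: [0.5643, 0.2543, 0.1226]
orientation: [0.0, 0.706, 0.709, 0.0]
wrist_force: [0.2, 0.3, 0.8]
finger_gap: 1.0
t: 7.65
eef_pos: [0.5641, 0.2543, 0.1224]
orientation: [-0.0, 0.706, 0.709, -0.0]
wrist_force: [0.5, 0.3, 0.8]
finger_gap: 0.315
```

```bash
python3 -m creep '[[[0,0,-0.5,0,0,0,0.2],[0,0,-0.8,0,0,0,0.2],[0,0,-1,0,0,0,0.2],[0,0,-1,0,0,0,0.2],[-0.85,-0.45,0,0,0,0,0.2],[-0.85,-0.45,0,0,0,0,0.2],[-0.85,-0.45,0,0,0,0,0.2],[-0.85,-0.45,0,0,0,0,0.2],[-0.85,-0.45,0,0,0,0,0.2],[-0.85,-0.45,0,0,0,0,0.2],[-0.85,-0.45,0,0,0,0,0.2],[-0.85,-0.45,0,0,0,0,0.2],[-0.85,-0.45,0,0,0,0,0.2],[-0.85,-0.45,0,0,0,0,0.2],[0,0,0,0,0,0,0.2]]]' 30
python3 - <<'E'
from h import *
f=grab('scene');cv2.imwrite('pics/s1.png',f['image'])
E
```

```text
t: 9.52
eef_pos: [0.4293, -0.0032, 0.222]
orientation: [0.0, 0.707, 0.707, -0.001]
wrist_force: [0.0, 0.1, -1.8]
finger_gap: 0.314
```

View pics/s1.png

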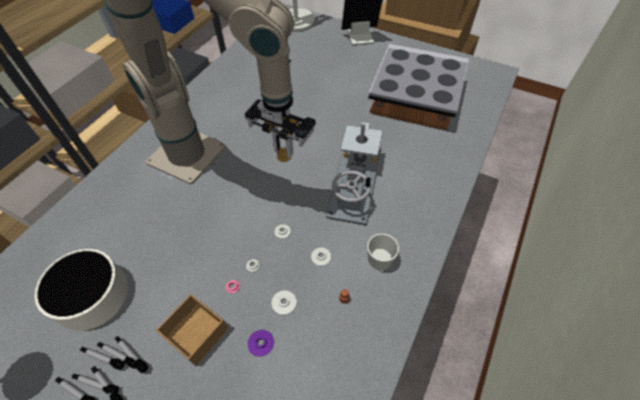

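The keeper is held in the jaws at (283,155) and the post is bare at (362,133). Setting it down, and measuring the post and collars again.

```bash
python3 -m creep '[[[0,0,1,0,0,0,0.2],[0,0,1,0,0,0,0.2],[0,0,1,0,0,0,0.2],[0,0,1,0,0,0,0.2],[0,0,1,0,0,0,0.2],[0,0,1,0,0,0,0.2],[0,0,0.7,0,0,0,0.2],[0,0,0.2,0,0,0,0.2],[0,0,0.15,0,0,0,0.2],[0,0,0,0,0,0,0.2]]]' 30
python3 -m creep '[[[0,0,0,0,0,0,0.45],[0,0,0,0,0,0,0.6],[0,0,0,0,0,0,1],[0,0,0,0,0,0,1],[0,0,-1,0,0,0,1],[0,0,-1,0,0,0,1],[0,0,-1,0,0,0,1],[0,0,-1,0,0,0,1],[-1,0.52,0,0,0,0,1],[-1,0.52,0,0,0,0,1],[-1,0.52,0,0,0,0,1],[-1,0.52,0,0,0,0,1],[-1,0.52,0,0,0,0,1],[-1,0.52,0,0,0,0,1],[-1,0.52,0,0,0,0,1],[-1,0.52,0,0,0,0,1],[-1,0.52,0,0,0,0,1],[-1,0.52,0,0,0,0,1],[0,0,0,0,0,0,1]]]' 30
cat > look.py <<'E'
from h import *
# collars (white rings), keeper and post from the top and scene views
for n in('top','scene'):
    f=grab(n);im=f['image'].astype(int)
    m=((im.min(-1)>125)).astype(np.uint8)
    for st,c,l in blobs(cv2.morphologyEx(m,cv2.MORPH_CLOSE,np.ones((3,3))),25):
        if st[4]>1200: continue
        x,y,d=circ(f,l,.004)
        if .3<x<.8 and -.55<y<.2 and .03<d<.085: print(n,c.round(),'white',round(x,4),round(y,4),round(d*1000,1))
    for st,c,l in blobs(orange(f),20):
        x,y,d=circ(f,l,.005)
        if .3<x<.7 and -.5<y<.4 and d<.07: print(n,c.round(),'orange',round(x,4),round(y,4),round(d*1000,1))
s=bot.get_state();print(s['t'],np.round(s['eef_pos'],4))
E
python3 look.py
```

```text
t: 10.82
eef_pos: [0.4317, 0.0005, 0.01]
orientation: [0.0, 0.705, 0.709, 0.001]
wrist_force: [-0.1, 0.7, -2.2]
finger_gap: 0.314
t: 13.2
eef_pos: [0.5873, -0.3037, 0.1291]
orientation: [0.0, 0.707, 0.707, -0.0]
wrist_force: [0.2, 0.1, 0.0]
finger_gap: 0.998
top [438. 189.] white 0.6528 -0.4541 78.5
top [423. 209.] white 0.5905 -0.4003 56.2
top [462. 210.] white 0.5847 -0.5252 60.9
top [299. 260.] orange 0.4314 -0.0006 41.4
scene [253. 244.] white 0.4176 -0.198 32.2
scene [290. 198.] orange 0.429 0.0029 47.6
13.3 [ 0.5869 -0.2999  0.1294]
```

Run:
```python
from h import *
a=grab('wrist')
cv2.imwrite('pics/w1.png',a['image']);np.savez('/tmp/w1.npz',**a);t=grab('top');cv2.imwrite('pics/t1.png',t['image'][140:320,120:480]);np.savez('/tmp/t1.npz',**t)
```

```text
(no output)
```

View pics/w1.png

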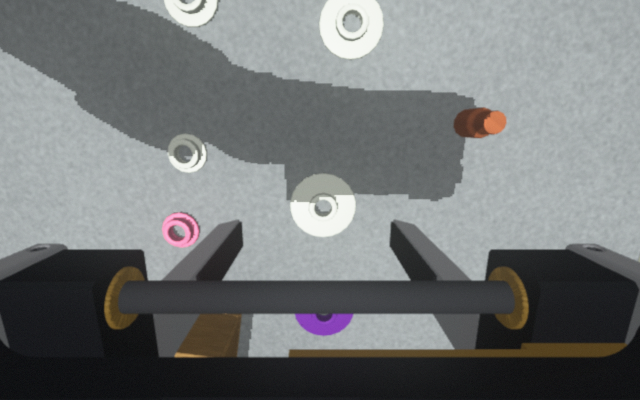

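View pics/t1.png

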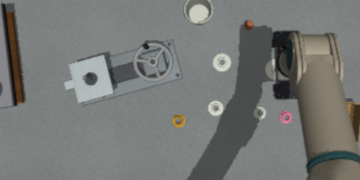

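The wrist view has collar70 at (323,205), the pink ring at (180,230), the purple ring at (324,318), and the ferrule at (480,122). The top crop shows the keeper standing on the bench and the post bare.

Run:
```python
from h import *
f=dict(np.load('/tmp/w1.npz'))
im=f['image'].astype(int)
# flange: saturation-insensitive; contrast to bench by b<g (cream)
print(im[190,310],im[230,323],im[150,400],im[60,500])
P=cloud(f)
z=P[...,2]; m=np.zeros((400,640),np.uint8); r=(slice(165,245),slice(280,365)); m[r]=(z[r]>.0025); 
b=max(blobs(m),key=lambda b:b[0][4]);print('fl',b[0],circ(f,b[2],.004))
m[:]=0;m[r]=(z[r]>.009);b=max(blobs(m),key=lambda b:b[0][4]);print('hub',b[0],circ(f,b[2],.013))
f=dict(np.load('/tmp/t1.npz'));P=cloud(f)
q=P[200:240,190:240].reshape(-1,3);tp=q[(q[:,2]>.1)&(q[:,2]<.125)];print('table z',np.median(tp[:,2]))
hi=q[(q[:,2]>.135)&(q[:,2]<.2)];print(len(hi),hi.mean(0),np.median(hi,0))
s=bot.get_state();print(np.round(s['eef_pos'],4))
```

```text
[157 166 161] [241 246 244] [102 103  98] [181 180 174]
fl [ 290  173   65   64 3040] (0.5935845375061035, -0.3160359561443329, 0.07048126310110092)
hub [309 193  28  28 417] (0.5934547781944275, -0.3151618242263794, 0.03001394495368004)
table z 0.11225291931721804
39 [0.56431095 0.25149596 0.16456789] [0.56453081 0.25047426 0.17291908]
[ 0.587  -0.299   0.1298]
```

```bash
python3 -m creep '[[[-0.55,0.22,0,0,0,0,1],[0,0,0.8,0,0,0,0.8],[0,0,1,0,0,0,0.7],[0,0,1,0,0,0,0.6],[0,0,0.8,0,0,0,0.6],[0,0,0.3,0,0,0,0.6],[0,0,0.2,0,0,0,0.6],[0,0,0,0,0,0,0.6]]]' 20
python3 -m creep '[[[0,0,0,0,0,0,0.2],[0,0,0,0,0,0,0.2],[0,0,0,0,0,0,0.2],[0,0,0,0,0,0,0.2],[0,0,0,0,0,0,0.2]]]' 20
```

```text
t: 14.4
eef_pos: [0.5945, -0.3169, 0.0074]
orientation: [0.0, 0.706, 0.709, 0.0]
wrist_force: [0.1, -0.3, -0.8]
finger_gap: 0.6
t: 15.02
eef_pos: [0.5943, -0.3172, 0.0072]
orientation: [0.0, 0.706, 0.709, 0.0]
wrist_force: [-0.5, 0.1, 2.3]
finger_gap: 0.308
```

```bash
python3 -m creep '[[[0,0,-0.6,0,0,0,0.2],[0,0,-1,0,0,0,0.2],[0,0,-1,0,0,0,0.2],[0,0,-1,0,0,0,0.2],[0,0,-1,0,0,0,0.2],[0,0,-1,0,0,0,0.2],[0,0,-1,0,0,0,0.2],[0,0,-0.6,0,0,0,0.2]]]' 20
python3 -m creep '[[[1,-0.06,0,0,0,0,0.2],[1,-0.06,0,0,0,0,0.2],[1,-0.06,0,0,0,0,0.2],[1,-0.06,0,0,0,0,0.2],[1,-0.06,0,0,0,0,0.2],[1,-0.06,0,0,0,0,0.2],[1,-0.06,0,0,0,0,0.2],[1,-0.06,0,0,0,0,0.2],[1,-0.06,0,0,0,0,0.2],[1,-0.06,0,0,0,0,0.2],[1,-0.06,0,0,0,0,0.2],[1,-0.06,0,0,0,0,0.2],[1,-0.06,0,0,0,0,0.2],[1,-0.06,0,0,0,0,0.2],[1,-0.06,0,0,0,0,0.2],[1,-0.06,0,0,0,0,0.2],[1,-0.06,0,0,0,0,0.2],[0,0,0,0,0,0,0.2],[0,0,0,0,0,0,0.2]]]' 20
cat > post.py <<'E'
from h import *
import sys
f=grab('wrist');P=cloud(f);cv2.imwrite('pics/%s.png'%sys.argv[1],f['image']);np.savez('/tmp/%s.npz'%sys.argv[1],**f)
near=(abs(P[...,0]-.564)<.025)&(abs(P[...,1]-.2535)<.03)
q=P[near&(P[...,2]>.14)&(P[...,2]<.187)]
print('post pts',len(q)); 
if len(q):
    for a,b in((.14,.155),(.155,.17),(.17,.187)):
        w=q[(q[:,2]>a)&(q[:,2]<b)]
        if len(w): print(a,len(w),'x',w[:,0].min().round(4),w[:,0].max().round(4),'y',w[:,1].min().round(4),w[:,1].max().round(4))
m=(near&(P[...,2]>.172)&(P[...,2]<.187)).astype(np.uint8);bb=blobs(m,5)
if bb: b=max(bb,key=lambda b:b[0][4]);print('tip',b[0],b[1],circ(f,b[2],.177))
tb=P[(abs(P[...,0]-.564)<.06)&(abs(P[...,1]-.2535)<.06)&(P[...,2]>.05)&(P[...,2]<.125)];print('table z',np.median(tb[:,2]) if len(tb) else None)
s=bot.get_state();print(s['t'],np.round(s['eef_pos'],4),s['finger_gap'])
E
python3 post.py w2
```

```text
t: 16.02
eef_pos: [0.5947, -0.317, 0.2255]
orientation: [0.001, 0.706, 0.709, 0.001]
wrist_force: [-0.7, -1.6, -0.1]
finger_gap: 0.304
t: 18.4
eef_pos: [0.5614, 0.1915, 0.2228]
orientation: [0.0, 0.706, 0.708, -0.001]
wrist_force: [0.3, -0.4, -0.2]
finger_gap: 0.299
post pts 263
0.17 263 x 0.5577 0.5706 y 0.2466 0.2592
tip [311 123  18  18 261] [319.16091954 131.651341  ] (0.5639554858207703, 0.2529394328594208, 0.013524950481951237)
table z 0.112573696515856
18.45 [0.5616 0.191  0.2227] 0.3056588211263075
```

View pics/w2.png

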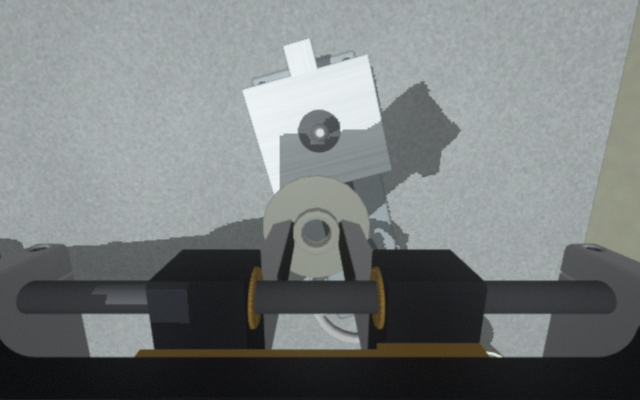

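The wrist view shows the held collar's bore at (316,231) and the bare post tip at (319,131). I'll work out the offset.

```bash
cat > held.py <<'E'
from h import *
import sys
# centre of the held collar from its flange outline in the wrist picture, relative to the TCP
f=dict(np.load('/tmp/%s.npz'%sys.argv[1]));e=np.array(eval(sys.argv[2]));D=float(sys.argv[3])
P=cloud(f);zf=e[2]-.0072+.004
m=((abs(P[...,0]-e[0])<.05)&(abs(P[...,1]-e[1])<.05)&(abs(P[...,2]-zf)<.0035)).astype(np.uint8)
b=max(blobs(m),key=lambda b:b[0][4]);cs,_=cv2.findContours(b[2],0,2);pts=max(cs,key=len).reshape(-1,2)
W=np.array([ray(f,a,c,zf)[:2] for a,c in pts]);x,y=W[:,0],W[:,1]
from scipy.optimize import least_squares
keep=W[:,1]>e[1]+.012 
r=least_squares(lambda p:np.hypot(x[keep]-p[0],y[keep]-p[1])-D/2-.0003,e[:2],loss='soft_l1',f_scale=.0005)
print('flange ctr',r.x.round(4),'res',np.abs(r.fun).mean(),'n',keep.sum(),'rel TCP',(r.x-e[:2]).round(4),'z flange',np.median(P[...,2][b[2]>0]).round(4))
E
python3 - <<'E'
from h import *
f=dict(np.load('/tmp/w2.npz'));print('post tip ray',ray(f,319.5,131.7,.1805),'bore top ray',ray(f,316,231,.2285))
E
python3 held.py w2 '[0.5616,0.191,0.2227]' .07
```

```text
post tip ray [0.56405985 0.25296126 0.1805    ] bore top ray [0.56163729 0.19401199 0.2285    ]
flange ctr [0.5612 0.1915] res 0.0046165021555793495 n 88 rel TCP [-0.0004  0.0005] z flange 0.2199
```

Run:
```python
from h import *
f=dict(np.load('/tmp/w2.npz'));P=cloud(f)
cv2.imwrite('pics/c3.png',cv2.resize(f['image'][165:285,255:380],None,fx=4.8,fy=4.8,interpolation=cv2.INTER_CUBIC))
for u in(275,290,300,316,330,345):
    print(u,[(v,*(P[v,u]*1000).round(1)) for v in range(176,282,8)][:14] if u==316 else '')
```

```text
275 
290 
300 
316 [(176, np.float64(561.6), np.float64(226.6), np.float64(218.4)), (184, np.float64(561.6), np.float64(221.7), np.float64(219.3)), (192, np.float64(561.6), np.float64(216.9), np.float64(220.6)), (200, np.float64(561.6), np.float64(211.2), np.float64(218.6)), (208, np.float64(561.6), np.float64(207.3), np.float64(223.3)), (216, np.float64(561.6), np.float64(203.4), np.float64(227.7)), (224, np.float64(561.6), np.float64(127.3), np.float64(16.9)), (232, np.float64(561.7), np.float64(115.9), np.float64(17.2)), (240, np.float64(561.6), np.float64(183.7), np.float64(217.3)), (248, np.float64(561.7), np.float64(182.5), np.float64(227.9)), (256, np.float64(561.7), np.float64(173.8), np.float64(220.6)), (264, np.float64(561.7), np.float64(168.1), np.float64(220.8)), (272, np.float64(561.7), np.float64(162.1), np.float64(220.4)), (280, np.float64(561.6), np.float64(218.8), np.float64(333.4))]
330 
345
```

View pics/c3.png

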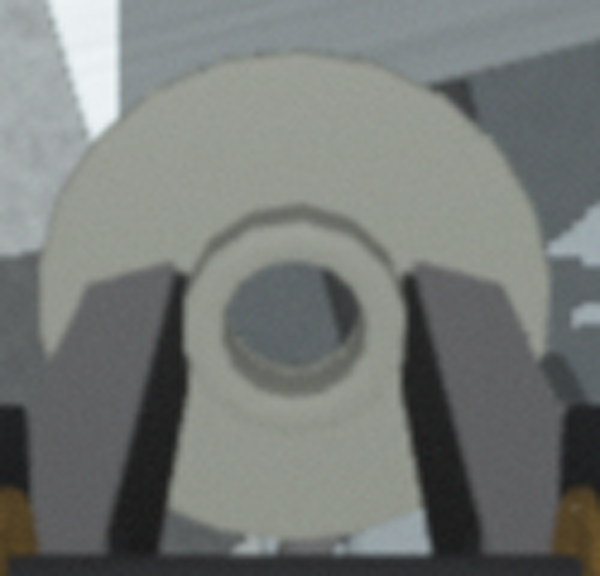

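The bore's rim centres at (316.3,233.2), which puts the collar +1.6 mm in y from the TCP. That matches the offset at pick-up.

```bash
python3 -m creep '[[[0.8,0.04,0,0,0,0,0.2],[0.8,0.04,0,0,0,0,0.2],[0.41,0,0,0,0,0,0.2],[0,0,0,0,0,0,0.2],[0,0,0.4,0,0,0,0.2],[0,0,0.4,0,0,0,0.2],[0,0,0.3,0,0,0,0.2],[0,0,0.3,0,0,0,0.2],[0,0,0.1,0,0,0,0.2]]]' 20
```

```text
t: 19.58
eef_pos: [0.5632, 0.2528, 0.177]
orientation: [-0.0, 0.706, 0.709, -0.001]
wrist_force: [1.2, -0.1, -0.5]
finger_gap: 0.304
```

```bash
python3 -m creep '[[[-0.05,0.02,0,0,0,0,0.2],[0,0,0.3,0,0,0,0.2],[0,0,0.4,0,0,0,0.2],[0,0,0.4,0,0,0,0.2],[0,0,0.4,0,0,0,0.2],[0,0,0.3,0,0,0,0.2],[0,0,0.1,0,0,0,0.2]]]' 20; python3 -c "
from h import *;s=bot.get_state();print(np.round(s['eef_pos'],4),np.round(s['wrist_force'],1))"
```

```text
t: 20.45
eef_pos: [0.5638, 0.2514, 0.12]
orientation: [-0.0, 0.706, 0.709, -0.001]
wrist_force: [-0.2, -0.2, -0.1]
finger_gap: 0.302
[0.5638 0.2514 0.12  ] [-0.2 -0.2 -0.1]
```

```bash
python3 -m creep '[[[0,0,0,0,0,0,0.45],[0,0,0,0,0,0,0.6],[0,0,-0.5,0,0,0,0.6],[0,0,-1,0,0,0,0.6],[0,0,-1,0,0,0,0.6],[0,0,-1,0,0,0,0.6],[0,0,-0.5,0,0,0,0.6],[0,0,0,0,0,0,0.6]]]' 20
python3 post.py w3
python3 -m creep '[[[-1,0.14,0,0,0,0,0.8],[-1,0.14,0,0,0,0,0.8],[-1,0.14,0,0,0,0,0.8],[-1,0.14,0,0,0,0,0.8],[-1,0.14,0,0,0,0,0.8],[-1,0.14,0,0,0,0,0.8],[-1,0.14,0,0,0,0,0.8],[-1,0.14,0,0,0,0,0.8],[-1,0.14,0,0,0,0,0.8],[-1,0.14,0,0,0,0,0.8],[-1,0.14,0,0,0,0,0.8],[-1,0.14,0.8,0,0,0,0.8],[-0.7,0.14,0.9,0,0,0,0.8],[0,0,0.9,0,0,0,0.8],[0,0,0.9,0,0,0,0.8],[0,0,0,0,0,0,0.8],[0,0,0,0,0,0,0.8]]]' 20
cat > ring.py <<'E'
from h import *
import sys
# flange centre near the TCP, from the wrist depth picture
f=grab('wrist');P=cloud(f);e=np.array(bot.get_state()['eef_pos'])
for lo,hi,zz in((.0025,.03,.004),(.009,.03,.013)):
    for b in blobs(((P[...,2]>lo)&(P[...,2]<hi)&(abs(P[...,0]-e[0])<.1)&(abs(P[...,1]-e[1])<.12)).astype(np.uint8),100):
        c=np.array(circ(f,b[2],zz));print('bgr',np.median(f['image'][b[2]>0],0),b[0],c.round(4),'rows dx dy',((c[1]-e[1])/.03).round(3),((c[0]-e[0])/.03).round(3))
print(np.round(e,4),bot.get_state()['t']);cv2.imwrite('pics/%s.png'%sys.argv[1],f['image'])
E
python3 ring.py w4
```

```text
t: 21.45
eef_pos: [0.5647, 0.2519, 0.2423]
orientation: [0.001, 0.706, 0.709, 0.001]
wrist_force: [-0.1, 0.3, 0.4]
finger_gap: 0.6
post pts 299
0.14 46 x 0.5574 0.57 y 0.2554 0.2597
0.155 52 x 0.5569 0.5703 y 0.2545 0.2598
0.17 201 x 0.5573 0.5703 y 0.2466 0.26
tip [307 195  16  16 192] [314.34375    202.95833333] (0.5638027191162109, 0.25427713990211487, 0.013607370667159557)
table z 0.11283481906675959
21.5 [0.5641 0.2514 0.2409] 0.6011772148295753
t: 23.62
eef_pos: [0.6203, -0.129, 0.1356]
orientation: [-0.0, 0.706, 0.709, 0.0]
wrist_force: [0.5, 0.1, 0.2]
finger_gap: 0.801
bgr [144. 140. 131.] [260  66  27   8 153] [ 0.5783 -0.0089  0.0256] rows dx dy 4.004 -1.418
bgr [162. 171. 167.] [ 287  174   55   53 2105] [ 0.6182 -0.1414  0.0595] rows dx dy -0.411 -0.086
bgr [156. 153. 143.] [260  66  27   8 131] [ 0.5795 -0.0101  0.0249] rows dx dy 3.966 -1.377
bgr [162. 171. 167.] [300 189  28  28 399] [ 0.6182 -0.1412  0.0301] rows dx dy -0.403 -0.087
[ 0.6208 -0.1291  0.1363] 23.675
```

View pics/w3.png

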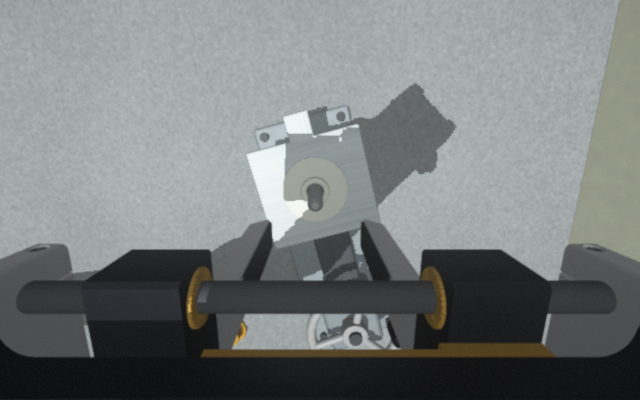

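Collar70 lies flat on the table around the post at (315,188). Taking collar60.

```bash
python3 -m creep '[[[-0.38,-0.09,0,0,0,0,0.7],[0,0,0.8,0,0,0,0.6],[0,0,1,0,0,0,0.6],[0,0,1,0,0,0,0.6],[0,0,0.8,0,0,0,0.6],[0,0,0.4,0,0,0,0.6],[0,0,0.3,0,0,0,0.6],[0,0,0,0,0,0,0.6]]]' 20
python3 -m creep '[[[0,0,0,0,0,0,0.2],[0,0,0,0,0,0,0.2],[0,0,0,0,0,0,0.2],[0,0,0,0,0,0,0.2],[0,0,0,0,0,0,0.2]]]' 20
```

```text
t: 24.68
eef_pos: [0.6178, -0.1409, 0.007]
orientation: [0.0, 0.706, 0.709, 0.0]
wrist_force: [0.1, 0.0, 0.2]
finger_gap: 0.596
t: 25.3
eef_pos: [0.6181, -0.1406, 0.0073]
orientation: [0.0, 0.706, 0.709, 0.0]
wrist_force: [0.9, 0.3, 3.6]
finger_gap: 0.309
```

```bash
python3 -m creep '[[[0,0,-0.5,0,0,0,0.2],[0,0,-1,0,0,0,0.2],[0,0,-1,0,0,0,0.2],[0,0,-1,0,0,0,0.2],[0,0,-1,0,0,0,0.2],[0,0,-1,0,0,0,0.2],[0,0,-1,0,0,0,0.2],[0,0,-0.8,0,0,0,0.2]]]' 20
python3 -m creep '[[[0.8,-0.14,0,0,0,0,0.2],[1,-0.14,0,0,0,0,0.2],[1,-0.14,0,0,0,0,0.2],[1,-0.14,0,0,0,0,0.2],[1,-0.14,0,0,0,0,0.2],[1,-0.14,0,0,0,0,0.2],[1,-0.14,0,0,0,0,0.2],[1,-0.14,0,0,0,0,0.2],[1,-0.14,0,0,0,0,0.2],[1,-0.14,0,0,0,0,0.2],[1,-0.14,0,0,0,0,0.2],[1,-0.14,0,0,0,0,0.2],[1,-0.12,0,0,0,0,0.2],[0.35,0,0,0,0,0,0.2],[0,0,0,0,0,0,0.2],[0,0,0,0,0,0,0.2],[0,0,0,0,0,0,0.2]]]' 20
cat > held.py <<'E'
from h import *
import sys
# held collar: hub-top and flange outlines in the wrist picture, relative to the TCP; H = height of its underside below TCP
f=grab('wrist');s=bot.get_state();e=np.array(s['eef_pos']);P=cloud(f);cv2.imwrite('pics/%s.png'%sys.argv[1],f['image'])
zt=e[2]-.0072+(float(sys.argv[2]) if len(sys.argv)>2 else .013)
# bore: pixels inside the hub that see far below
v,u=np.mgrid[0:400,0:640];pu,pv=proj(f,[e[0],e[1],zt])
m=((P[...,2]<zt-.016)&(np.hypot(u-pu,v-pv)<25)).astype(np.uint8)
hub=((abs(P[...,2]-zt)<.003)&(np.hypot(u-pu,v-pv)<40)).astype(np.uint8)
b=max(blobs(hub,20),key=lambda b:b[0][4]);print('hub px',b[0],'ctr',np.round(circ(f,b[2],zt),4))
ys=np.where(hub[:,int(round(pu))-2:int(round(pu))+3].sum(1)>=3)[0]
y1=ray(f,pu,ys.min()-.5,zt)[1];y0=ray(f,pu,ys.max()+.5,zt)[1];print('hub y extent',round(y0,4),round(y1,4),'mid-TCP mm',((y0+y1)/2-e[1])*1000)
print(s['t'],e.round(4),s['finger_gap'],np.round(s['wrist_force'],1))
E
python3 held.py w5
```

```text
t: 26.3
eef_pos: [0.6177, -0.1404, 0.228]
orientation: [0.0, 0.706, 0.709, 0.0]
wrist_force: [0.3, 0.5, 0.6]
finger_gap: 0.311
t: 28.42
eef_pos: [0.5625, 0.2521, 0.2258]
orientation: [0.0, 0.706, 0.708, -0.0]
wrist_force: [0.1, 0.2, -0.7]
finger_gap: 0.306
hub px [ 278  213   76   46 1227] ctr [0.5624 0.2596 0.0461]
hub y extent 0.237 0.2665 mid-TCP mm -0.6131744555902818
28.475 [0.5624 0.2524 0.2259] 0.30956763671794174 [ 0.1 -0.2 -0.5]
```

```bash
python3 -m creep '[[[0.05,0.05,0,0,0,0,0.2],[0,0,0.4,0,0,0,0.2],[0,0,0.4,0,0,0,0.2],[0,0,0.4,0,0,0,0.2],[0,0,0.4,0,0,0,0.2],[0,0,0,0,0,0,0.2]]]' 20
python3 -m creep '[[[0,0,0.4,0,0,0,0.2],[0,0,0.4,0,0,0,0.2],[0,0,0.4,0,0,0,0.2],[0,0,0.2,0,0,0,0.2],[0,0,0.1,0,0,0,0.2],[0,0,0,0,0,0,0.2]]]' 20
```

```text
t: 29.22
eef_pos: [0.5628, 0.2547, 0.1765]
orientation: [-0.0, 0.706, 0.709, -0.001]
wrist_force: [0.1, 0.2, -0.4]
finger_gap: 0.314
t: 29.98
eef_pos: [0.5637, 0.2553, 0.133]
orientation: [0.0, 0.706, 0.709, 0.0]
wrist_force: [0.3, 0.2, -0.6]
finger_gap: 0.312
```

```bash
python3 -m creep '[[[0,0,0,0,0,0,0.45],[0,0,0,0,0,0,0.6],[0,0,-0.5,0,0,0,0.6],[0,0,-1,0,0,0,0.6],[0,0,-1,0,0,0,0.6],[0,0,-1,0,0,0,0.6],[0,0,0,0,0,0,0.6]]]' 20
python3 post.py w6
python3 -m creep '[[[-1,-0.26,0,0,0,0,0.8],[-1,-0.26,0,0,0,0,0.8],[-1,-0.26,0,0,0,0,0.8],[-1,-0.26,0,0,0,0,0.8],[-1,-0.26,0,0,0,0,0.8],[-1,-0.26,0,0,0,0,0.8],[-1,-0.26,0,0,0,0,0.8],[-1,-0.26,0,0,0,0,0.8],[-1,-0.26,0,0,0,0,0.8],[-1,-0.26,0,0,0,0,0.8],[-1,-0.26,0.3,0,0,0,0.8],[-1,-0.26,0.8,0,0,0,0.8],[0,0,0.9,0,0,0,0.8],[0,0,0.9,0,0,0,0.8],[0,0,0.4,0,0,0,0.8],[0,0,0,0,0,0,0.8],[0,0,0,0,0,0,0.8]]]' 20
python3 ring.py w7
```

```text
t: 30.85
eef_pos: [0.5649, 0.2565, 0.2414]
orientation: [0.001, 0.706, 0.709, 0.003]
wrist_force: [-0.3, 0.4, 0.7]
finger_gap: 0.6
post pts 316
0.14 55 x 0.5512 0.5745 y 0.2475 0.2654
0.155 58 x 0.5574 0.5702 y 0.2551 0.2598
0.17 203 x 0.5569 0.57 y 0.2457 0.2597
tip [306 201  16  16 195] [313.70769231 208.47179487] (0.563853919506073, 0.2540552616119385, 0.013841377571225166)
table z 0.11256480907003746
30.9 [0.5641 0.2556 0.2395] 0.5994388334455267
t: 33.02
eef_pos: [0.4721, -0.105, 0.1395]
orientation: [0.0, 0.705, 0.709, 0.0]
wrist_force: [0.7, 0.7, 0.4]
finger_gap: 0.801
bgr [ 92. 185. 227.] [ 254   67   44   43 1253] [ 0.4317 -0.0009  0.0441] rows dx dy 3.476 -1.348
bgr [156. 153. 144.] [406  67  17  34 433] [0.5708 0.0023 0.0327] rows dx dy 3.582 3.287
bgr [160. 169. 164.] [ 292  179   46   44 1373] [ 0.4711 -0.119   0.0498] rows dx dy -0.463 -0.036
bgr [ 91. 185. 227.] [257  67  33  35 632] [ 4.31e-01 -4.00e-04  3.28e-02] rows dx dy 3.491 -1.371
bgr [172. 168. 157.] [407  67  16  34 383] [0.5679 0.0011 0.0318] rows dx dy 3.542 3.193
bgr [158. 167. 163.] [301 189  28  28 399] [ 0.4712 -0.1187  0.03  ] rows dx dy -0.45 -0.032
[ 0.4722 -0.1052  0.1397] 33.075
```

```bash
python3 -m creep '[[[-0.44,-0.03,0,0,0,0,0.7],[0,0,0.9,0,0,0,0.6],[0,0,1,0,0,0,0.6],[0,0,1,0,0,0,0.6],[0,0,0.8,0,0,0,0.6],[0,0,0.4,0,0,0,0.6],[0,0,0.3,0,0,0,0.6],[0,0,0,0,0,0,0.6]]]' 20
python3 -m creep '[[[0,0,0,0,0,0,0.2],[0,0,0,0,0,0,0.2],[0,0,0,0,0,0,0.2],[0,0,0,0,0,0,0.2],[0,0,0,0,0,0,0.2]]]' 20
```

```text
t: 34.08
eef_pos: [0.4707, -0.1186, 0.0069]
orientation: [0.0, 0.706, 0.709, -0.0]
wrist_force: [-0.8, 0.1, -0.2]
finger_gap: 0.596
t: 34.7
eef_pos: [0.4709, -0.1185, 0.0072]
orientation: [0.0, 0.706, 0.709, 0.0]
wrist_force: [-1.0, -0.8, 5.9]
finger_gap: 0.307
```

```bash
python3 -m creep '[[[0,0,-0.5,0,0,0,0.2],[0,0,-1,0,0,0,0.2],[0,0,-1,0,0,0,0.2],[0,0,-1,0,0,0,0.2],[0,0,-1,0,0,0,0.2],[0,0,-1,0,0,0,0.2],[0,0,-1,0,0,0,0.2],[0,0,-0.9,0,0,0,0.2]]]' 20
python3 -m creep '[[[0.9,0.25,0,0,0,0,0.2],[1,0.25,0,0,0,0,0.2],[1,0.25,0,0,0,0,0.2],[1,0.25,0,0,0,0,0.2],[1,0.25,0,0,0,0,0.2],[1,0.25,0,0,0,0,0.2],[1,0.25,0,0,0,0,0.2],[1,0.25,0,0,0,0,0.2],[1,0.25,0,0,0,0,0.2],[1,0.25,0,0,0,0,0.2],[1,0.25,0,0,0,0,0.2],[1,0.25,0,0,0,0,0.2],[0.4,0.1,0,0,0,0,0.2],[0,0,0,0,0,0,0.2],[0,0,0,0,0,0,0.2],[0,0,0,0,0,0,0.2]]]' 20
python3 held.py w8
```

```text
t: 35.7
eef_pos: [0.4701, -0.1182, 0.2306]
orientation: [0.0, 0.705, 0.709, 0.0]
wrist_force: [1.0, -0.0, 0.6]
finger_gap: 0.31
t: 37.7
eef_pos: [0.5621, 0.2494, 0.2289]
orientation: [0.0, 0.706, 0.708, -0.0]
wrist_force: [0.6, -0.2, -0.4]
finger_gap: 0.31
hub px [ 278  213   76   46 1231] ctr [0.5621 0.2569 0.0461]
hub y extent 0.2343 0.2638 mid-TCP mm -0.6166216056380514
37.75 [0.5622 0.2497 0.229 ] 0.3078956920614539 [-0.1  0.3 -1.2]
```

```bash
python3 -m creep '[[[0.07,0.05,0,0,0,0,0.2],[0,0,0.4,0,0,0,0.2],[0,0,0.4,0,0,0,0.2],[0,0,0.4,0,0,0,0.2],[0,0,0.4,0,0,0,0.2],[0,0,0,0,0,0,0.2]]]' 20
python3 -m creep '[[[0,0,0.4,0,0,0,0.2],[0,0,0.4,0,0,0,0.2],[0,0,0.2,0,0,0,0.2],[0,0,0.15,0,0,0,0.2],[0,0,0,0,0,0,0.2]]]' 20
```

```text
t: 38.5
eef_pos: [0.5628, 0.2526, 0.1795]
orientation: [-0.0, 0.706, 0.709, -0.001]
wrist_force: [-0.1, -0.1, 0.6]
finger_gap: 0.305
t: 39.12
eef_pos: [0.5635, 0.2531, 0.1462]
orientation: [-0.0, 0.706, 0.709, -0.0]
wrist_force: [-0.1, 0.2, 0.1]
finger_gap: 0.307
```

```bash
python3 -m creep '[[[0,0,0,0,0,0,0.45],[0,0,0,0,0,0,0.6],[0,0,-0.5,0,0,0,0.6],[0,0,-1,0,0,0,0.6],[0,0,-1,0,0,0,0.6],[0,0,-0.6,0,0,0,0.6],[0,0,0,0,0,0,0.6]]]' 20
python3 post.py w9
python3 -m creep '[[[-1,-0.22,0,0,0,0,0.8],[-1,-0.22,0,0,0,0,0.8],[-1,-0.22,0,0,0,0,0.8],[-1,-0.22,0,0,0,0,0.8],[-1,-0.22,0,0,0,0,0.8],[-1,-0.22,0,0,0,0,0.8],[-1,-0.22,0,0,0,0,0.8],[-1,-0.22,0,0,0,0,0.8],[-1,-0.22,0,0,0,0,0.8],[-1,-0.22,0,0,0,0,0.8],[-1,-0.22,0,0,0,0,0.8],[-1,-0.22,0,0,0,0,0.8],[-1,-0.22,0,0,0,0,0.8],[-1,-0.22,0.5,0,0,0,0.8],[-1,-0.22,0.8,0,0,0,0.8],[-1,-0.22,0.9,0,0,0,0.8],[-0.6,-0.1,0.9,0,0,0,0.8],[0,0,0.1,0,0,0,0.8],[0,0,0,0,0,0,0.8]]]' 20
python3 ring.py w10
```

```text
t: 40.0
eef_pos: [0.5643, 0.2536, 0.2411]
orientation: [0.001, 0.706, 0.709, 0.001]
wrist_force: [-0.7, -0.0, -1.5]
finger_gap: 0.603
post pts 1960
0.14 1705 x 0.5396 0.588 y 0.2285 0.2764
0.155 54 x 0.5574 0.5702 y 0.2548 0.2599
0.17 201 x 0.5569 0.5699 y 0.2472 0.2597
tip [307 198  16  15 191] [314.73298429 205.13612565] (0.5638182163238525, 0.2537953853607178, 0.013545297086238861)
table z 0.11256311409513703
40.05 [0.5636 0.253  0.2396] 0.5987871972400709
t: 42.42
eef_pos: [0.4572, -0.2441, 0.1433]
orientation: [-0.001, 0.705, 0.709, 0.0]
wrist_force: [0.5, 0.0, 0.3]
finger_gap: 0.805
bgr [237. 243. 240.] [258 166  36  37 820] [ 0.4134 -0.24    0.0406] rows dx dy 0.136 -1.482
bgr [190.5 156.  242. ] [284 255  34  25 572] [ 0.4393 -0.3427  0.0396] rows dx dy -3.288 -0.616
bgr [240. 245. 243.] [261 171  28  28 396] [ 0.4136 -0.2391  0.0299] rows dx dy 0.165 -1.473
bgr [197. 158. 246.] [287 262  26  18 235] [ 0.4392 -0.3416  0.0304] rows dx dy -3.252 -0.62
[ 0.4578 -0.2441  0.144 ] 42.475
```

Collar40 has been knocked aside to (0.4135,-0.2395); it's white with a 40 mm flange, and the pink ring hasn't moved. I'll follow it there.

```bash
python3 -m creep '[[[0.16,-0.75,0,0,0,0,0.7],[0,-0.73,0,0,0,0,0.7],[0,0,1,0,0,0,0.6],[0,0,1,0,0,0,0.6],[0,0,1,0,0,0,0.6],[0,0,0,0,0,0,0.6]]]' 20
python3 ring.py w11
```

```text
t: 43.22
eef_pos: [0.4124, -0.2394, 0.053]
orientation: [-0.001, 0.705, 0.709, -0.0]
wrist_force: [0.2, -0.6, 0.3]
finger_gap: 0.598
bgr [170. 179. 174.] [ 293  187   49   48 1510] [ 0.4134 -0.2396  0.0396] rows dx dy 0.01 0.007
bgr [200. 160. 247.] [ 324  313   45   34 1097] [ 0.4391 -0.3451  0.0416] rows dx dy -3.507 0.862
bgr [169. 179. 174.] [298 195  39  37 743] [ 0.4134 -0.2392  0.0302] rows dx dy 0.024 0.005
bgr [211. 171. 251.] [330 314  35  33 657] [ 0.439  -0.3421  0.0324] rows dx dy -3.406 0.858
[ 0.4132 -0.2399  0.054 ] 43.275
```

```bash
python3 -m creep '[[[0,0,0.7,0,0,0,0.6],[0,0,0.5,0,0,0,0.6],[0,0,0.3,0,0,0,0.6],[0,0,0.06,0,0,0,0.6],[0,0,0,0,0,0,0.6]]]' 20
python3 -m creep '[[[0,0,0,0,0,0,0.2],[0,0,0,0,0,0,0.2],[0,0,0,0,0,0,0.2],[0,0,0,0,0,0,0.2],[0,0,0,0,0,0,0.2]]]' 20
```

```text
t: 43.9
eef_pos: [0.4131, -0.2409, 0.0072]
orientation: [0.001, 0.706, 0.709, 0.0]
wrist_force: [-0.2, -0.9, 0.1]
finger_gap: 0.599
t: 44.52
eef_pos: [0.4127, -0.2408, 0.0067]
orientation: [0.0, 0.706, 0.709, 0.0]
wrist_force: [0.8, 0.7, 1.5]
finger_gap: 0.302
```

```bash
python3 -m creep '[[[0,0,-0.5,0,0,0,0.2],[0,0,-1,0,0,0,0.2],[0,0,-1,0,0,0,0.2],[0,0,-1,0,0,0,0.2],[0,0,-1,0,0,0,0.2],[0,0,-1,0,0,0,0.2],[0,0,-1,0,0,0,0.2],[0,0,-1,0,0,0,0.2]]]' 20
python3 -m creep '[[[0.8,0.3,0,0,0,0,0.2],[0.97,0.3,0,0,0,0,0.2],[0.97,0.3,0,0,0,0,0.2],[0.97,0.3,0,0,0,0,0.2],[0.97,0.3,0,0,0,0,0.2],[0.97,0.3,0,0,0,0,0.2],[0.97,0.3,0,0,0,0,0.2],[0.97,0.3,0,0,0,0,0.2],[0.97,0.3,0,0,0,0,0.2],[0.97,0.3,0,0,0,0,0.2],[0.97,0.3,0,0,0,0,0.2],[0.97,0.3,0,0,0,0,0.2],[0.97,0.3,0,0,0,0,0.2],[0.97,0.3,0,0,0,0,0.2],[0.97,0.3,0,0,0,0,0.2],[0.97,0.3,0,0,0,0,0.2],[0.97,0.2,0,0,0,0,0.2],[0,0,0,0,0,0,0.2],[0,0,0,0,0,0,0.2],[0,0,0,0,0,0,0.2]]]' 20
python3 held.py w12
```

```text
t: 45.52
eef_pos: [0.4121, -0.2406, 0.2324]
orientation: [-0.0, 0.706, 0.709, -0.0]
wrist_force: [-0.3, -1.0, 0.3]
finger_gap: 0.305
t: 48.02
eef_pos: [0.5606, 0.2477, 0.2314]
orientation: [0.0, 0.706, 0.708, -0.001]
wrist_force: [-0.3, 0.6, -0.6]
finger_gap: 0.303
hub px [ 278  209   62   47 1185] ctr [0.5561 0.2479 0.0406]
hub y extent 0.2347 0.2647 mid-TCP mm 1.822742976213293
48.075 [0.5607 0.2479 0.2315] 0.3022700703325872 [-0.6 -0.3  0.7]
```

```bash
python3 -m creep '[[[0.07,0.08,0,0,0,0,0.2],[0,0,0.4,0,0,0,0.2],[0,0,0.4,0,0,0,0.2],[0,0,0.4,0,0,0,0.2],[0,0,0.3,0,0,0,0.2],[0,0,0,0,0,0,0.2]]]' 20
python3 -m creep '[[[0,0,0.4,0,0,0,0.2],[0,0,0.3,0,0,0,0.2],[0,0,0.17,0,0,0,0.2],[0,0,0.06,0,0,0,0.2],[0,0,0,0,0,0,0.2]]]' 20
```

```text
t: 48.82
eef_pos: [0.5624, 0.2513, 0.1856]
orientation: [-0.0, 0.706, 0.709, -0.001]
wrist_force: [0.3, -0.4, 0.4]
finger_gap: 0.303
t: 49.45
eef_pos: [0.563, 0.2516, 0.1587]
orientation: [-0.0, 0.706, 0.709, 0.0]
wrist_force: [-0.6, 0.2, -2.1]
finger_gap: 0.301
```

```bash
python3 -m creep '[[[0,0,0,0,0,0,0.45],[0,0,0,0,0,0,0.6],[0,0,-0.5,0,0,0,0.6],[0,0,-1,0,0,0,0.6],[0,0,-1,0,0,0,0.6],[0,0,-0.2,0,0,0,0.6],[0,0,0,0,0,0,0.6]]]' 20
python3 post.py w13
python3 - <<'E'
from h import *
f=dict(np.load('/tmp/w13.npz'));P=cloud(f)
r=np.hypot(P[...,0]-.5639,P[...,1]-.2535)
for lo,hi in((.0095,.0145),(.0165,.019),(.0215,.0245),(.0262,.029),(.0315,.034),(.04,.05)):
    q=P[(r>lo)&(r<hi)&(P[...,2]>.1)&(P[...,2]<.16)]
    print(lo,len(q),(np.percentile(q[:,2],[10,50,90])*1000).round(1))
E
python3 -m creep '[[[-1,-0.52,0,0,0,0,0.7],[-1,-0.52,0,0,0,0,0.7],[-1,-0.52,0,0,0,0,0.7],[-1,-0.52,0,0,0,0,0.7],[-1,-0.52,0,0,0,0,0.7],[-1,-0.52,0,0,0,0,0.7],[-1,-0.52,0.5,0,0,0,0.7],[-1,-0.52,0.8,0,0,0,0.7],[-0.4,-0.2,0.9,0,0,0,0.7],[0,0,0.9,0,0,0,0.7],[0,0,0.5,0,0,0,0.7],[0,0,0,0,0,0,0.7],[0,0,0,0,0,0,0.7]]]' 20
python3 - <<'E'
from h import *
f=grab('wrist');P=cloud(f);e=np.array(bot.get_state()['eef_pos'])
b=max(blobs(((P[...,2]>.018)&(P[...,2]<.04)&(np.hypot(P[...,0]-e[0],P[...,1]-e[1])<.05)).astype(np.uint8)),key=lambda b:b[0][4])
c=np.array(circ(f,b[2],.024));print(b[0],c.round(4),e.round(4),'rows dx dy',((c[1]-e[1])/.03).round(3),((c[0]-e[0])/.03).round(3))
E
```

```text
t: 50.32
eef_pos: [0.5629, 0.2514, 0.2399]
orientation: [0.0, 0.706, 0.709, 0.0]
wrist_force: [1.3, 0.4, -1.0]
finger_gap: 0.601
post pts 2016
0.14 823 x 0.5392 0.5882 y 0.2286 0.2769
0.155 991 x 0.5441 0.5815 y 0.234 0.2725
0.17 202 x 0.5572 0.5701 y 0.2465 0.2597
tip [309 196  16  15 192] [316.44270833 203.046875  ] (0.5635746717453003, 0.25383636355400085, 0.01334224734455347)
table z 0.11259230008067063
50.375 [0.5626 0.2511 0.2391] 0.6005259763396423
0.0095 71 [140.8 155.5 158.7]
0.0165 329 [142.6 155.2 156.2]
0.0215 423 [129.3 142.  143.2]
0.0262 328 [128.5 129.5 130.4]
0.0315 406 [115.3 116.3 117.3]
0.04 2503 [111.6 112.5 113.4]
t: 52.0
eef_pos: [0.4332, -0.0008, 0.1317]
orientation: [-0.0, 0.706, 0.709, -0.0]
wrist_force: [0.5, -0.4, -0.0]
finger_gap: 0.699
[300 179  30  30 471] [ 4.312e-01 -4.000e-04  3.020e-02] [ 0.4334 -0.0008  0.132 ] rows dx dy 0.014 -0.074
```

View pics/w13.png

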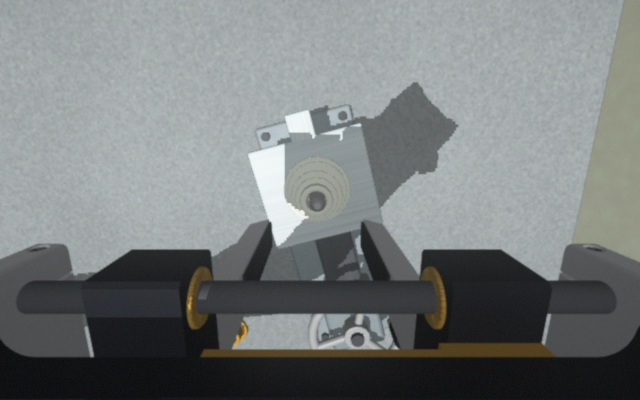

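All four collars are stacked at (317,190) with flange heights of 116, 129.5, 142 and 155 mm, so each is home. Now the keeper.

```bash
python3 -m creep '[[[0.01,-0.07,0,0,0,0,0.7],[0,0,0.8,0,0,0,0.6],[0,0,1,0,0,0,0.6],[0,0,1,0,0,0,0.6],[0,0,0.8,0,0,0,0.6],[0,0,0.4,0,0,0,0.6],[0,0,0.1,0,0,0,0.6],[0,0,0,0,0,0,0.6]]]' 30
python3 -m creep '[[[0,0,0,0,0,0,0.2],[0,0,0,0,0,0,0.2],[0,0,0,0,0,0,0.2],[0,0,0,0,0,0,0.2],[0,0,0,0,0,0,0.2]]]' 30
python3 -m creep '[[[0,0,-0.5,0,0,0,0.2],[0,0,-1,0,0,0,0.2],[0,0,-1,0,0,0,0.2],[0,0,-1,0,0,0,0.2],[0,0,-1,0,0,0,0.2],[0,0,-1,0,0,0,0.2],[0,0,-1,0,0,0,0.2],[0,0,-1,0,0,0,0.2]]]'
python3 -m creep '[[[0.8,0.44,0,0,0,0,0.2],[0.93,0.52,0,0,0,0,0.2],[0.93,0.52,0,0,0,0,0.2],[0.93,0.52,0,0,0,0,0.2],[0.93,0.52,0,0,0,0,0.2],[0.93,0.52,0,0,0,0,0.2],[0.93,0.52,0,0,0,0,0.2],[0.93,0.52,0,0,0,0,0.2],[0.93,0.3,0,0,0,0,0.2],[0,0,0,0,0,0,0.2],[0,0,0,0,0,0,0.2],[0,0,0,0,0,0,0.2]]]'
python3 held.py w14 0.0222
```

```text
t: 53.05
eef_pos: [0.4314, -0.0006, 0.009]
orientation: [0.0, 0.706, 0.709, 0.0]
wrist_force: [-0.2, -0.5, -0.5]
finger_gap: 0.598
t: 53.68
eef_pos: [0.4314, -0.0008, 0.009]
orientation: [0.0, 0.706, 0.709, 0.0]
wrist_force: [-0.5, -0.5, 5.6]
finger_gap: 0.315
t: 54.68
eef_pos: [0.4302, -0.0008, 0.2342]
orientation: [-0.001, 0.706, 0.709, -0.001]
wrist_force: [0.2, -0.4, -1.5]
finger_gap: 0.313
t: 56.18
eef_pos: [0.5613, 0.2455, 0.2334]
orientation: [0.0, 0.706, 0.708, -0.001]
wrist_force: [0.6, -1.1, -2.4]
finger_gap: 0.313
hub px [ 279  216   75   48 1323] ctr [0.5615 0.2526 0.0433]
hub y extent 0.2309 0.2603 mid-TCP mm -0.09854765581887581
56.225 [0.5614 0.2457 0.2335] 0.31254286867785613 [ 2.  -0.2 -2.1]
```

```bash
python3 -m creep '[[[0.22,0.07,0,0,0,0,0.2],[0,0,0.4,0,0,0,0.2],[0,0,0.4,0,0,0,0.2],[0,0,0.4,0,0,0,0.2],[0,0,0.3,0,0,0,0.2],[0,0,0,0,0,0,0.2]]]'
python3 -m creep '[[[0,0,0.2,0,0,0,0.2],[0,0,0.2,0,0,0,0.2],[0,0,0.06,0,0,0,0.2],[0,0,0,0,0,0,0.2]]]'
```

```text
t: 56.98
eef_pos: [0.563, 0.2533, 0.1877]
orientation: [-0.0, 0.706, 0.709, -0.001]
wrist_force: [-0.5, 0.4, -2.3]
finger_gap: 0.312
t: 57.48
eef_pos: [0.5635, 0.2537, 0.1748]
orientation: [-0.0, 0.706, 0.709, -0.0]
wrist_force: [0.0, 0.3, -1.6]
finger_gap: 0.315
```

Release, lift, check the stack, then head to the knob.

```bash
python3 -m creep '[[[0,0,0.03,0,0,0,0.2],[0,0,0,0,0,0,0.45],[0,0,0,0,0,0,0.6],[0,0,-0.5,0,0,0,0.6],[0,0,-1,0,0,0,0.6],[0,0,-0.8,0,0,0,0.6],[0,0,0,0,0,0,0.6]]]'
python3 post.py w15
python3 - <<'E'
from h import *
f=dict(np.load('/tmp/w15.npz'));P=cloud(f)
b=max(blobs(orange(f)*(P[...,2]>.15).astype(np.uint8)),key=lambda b:b[0][4]);print('keeper',b[0],circ(f,b[2],.169),np.percentile(P[...,2][b[2]>0],[10,50,90]).round(4))
r=np.hypot(P[...,0]-.5639,P[...,1]-.2535)
for lo,hi in((.0105,.0145),(.0165,.021),(.04,.05)):
    q=P[(r>lo)&(r<hi)&(P[...,2]>.1)&(P[...,2]<.2)];print(lo,len(q),(np.percentile(q[:,2],[10,50,90])*1000).round(1))
f=grab('top');np.savez('/tmp/t2.npz',**f);P=cloud(f)
q=(P[...,2]>.126)&(P[...,2]<.15)&(np.hypot(P[...,0]-.61,P[...,1]-.069)<.065)
for b in blobs(q.astype(np.uint8),4): print('knob',b[0],P[b[2]>0].mean(0).round(4),circ(f,b[2],.14))
E
```

```text
t: 58.35
eef_pos: [0.5647, 0.2549, 0.2458]
orientation: [0.001, 0.706, 0.709, 0.003]
wrist_force: [0.7, 0.4, -0.5]
finger_gap: 0.605
post pts 1598
0.14 352 x 0.539 0.588 y 0.2465 0.2768
0.155 658 x 0.542 0.585 y 0.232 0.2753
0.17 588 x 0.5423 0.5831 y 0.2329 0.275
tip [303 199  23  22 311] [313.8585209  209.21543408] (0.5639095306396484, 0.25048330426216125, 0.02047789841890335)
table z 0.11253258025340035
58.4 [0.564  0.254  0.2441] 0.598497633327558
keeper [ 201  343  354   14 3086] (0.6284598112106323, 0.0942944586277008, 0.35790926218032837) [0.3687 0.3706 0.3719]
0.0105 477 [183.1 188.3 189.2]
0.0165 639 [142.5 169.2 170.1]
0.04 2384 [111.6 112.5 113.4]
knob [262 183   6   6  29] [0.6573 0.0883 0.1378] (0.656829833984375, 0.08822830766439438, 0.017420032992959023)
```

The keeper's flange top reads 169.2 mm and its hub top 188.3 mm, against 169.5 and 188.5 expected, so it is home. Moving to look over the wheel.

```bash
python3 -m creep '[[[-1,0.4,0,0,0,0,0.4],[-1,0.5,0,0,0,0,0.35],[-1,0.5,0,0,0,0,0.35],[-1,0.5,0,0,0,0,0.35],[-1,0.5,0.3,0,0,0,0.35],[-1,0.5,0.5,0,0,0,0.35],[-0.3,0,0.3,0,0,0,0.35],[0,0,0,0,0,0,0.35],[0,0,0,0,0,0,0.35]]]'
python3 - <<'E'
from h import *
f=grab('wrist');np.savez('/tmp/w16.npz',**f);cv2.imwrite('pics/w16.png',f['image']);P=cloud(f);e=np.array(bot.get_state()['eef_pos']);print(e.round(4),bot.get_state()['t'])
q=(P[...,2]>.13)&(P[...,2]<.15)&(np.hypot(P[...,0]-.61,P[...,1]-.069)<.07)
for b in blobs(q.astype(np.uint8),4): print('knob',b[0],P[b[2]>0].mean(0).round(4),circ(f,b[2],.14))
rim=P[(abs(P[...,2]-.104)<.006)&(np.hypot(P[...,0]-.61,P[...,1]-.069)<.07)&(np.hypot(P[...,0]-.61,P[...,1]-.069)>.045)];print('rim',len(rim),np.median(rim[:,2]))
from scipy.optimize import least_squares
r=least_squares(lambda p:np.hypot(rim[:,0]-p[0],rim[:,1]-p[1])-p[2],[.61,.069,.055],loss='soft_l1',f_scale=.002);print(r.x.round(4))
E
```

```text
t: 59.58
eef_pos: [0.6507, 0.0674, 0.2105]
orientation: [-0.0, 0.705, 0.71, 0.001]
wrist_force: [0.9, 1.1, 0.0]
finger_gap: 0.347
[0.651  0.0674 0.2108] 59.625
knob [315 171  18  19 278] [0.6573 0.0882 0.1398] (0.6572742462158203, 0.08815795928239822, 0.01661881059408188)
rim 3655 0.10543412724668656
[0.6136 0.0705 0.0531]
```

View pics/w16.png

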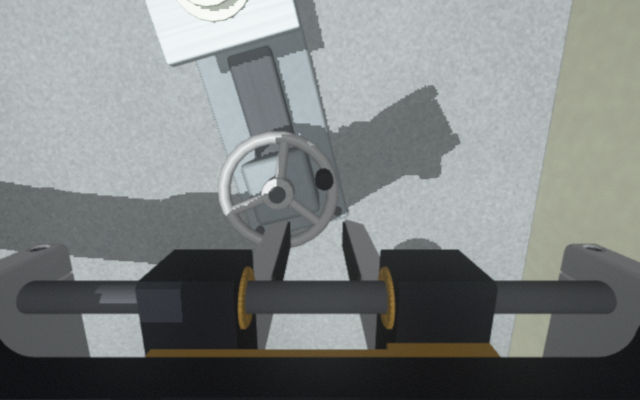

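The wrist view has the hub at (277,193) and the knob at (323,180). The table and stack are at the top.

Run:
```python
from h import *
f=dict(np.load('/tmp/w16.npz'));P=cloud(f)
v,u=np.mgrid[0:400,0:640]
q=(P[...,2]>.1095)&(P[...,2]<.12)&(np.hypot(u-277,v-193)<22)
for b in blobs(q.astype(np.uint8),10): print(b[0],b[1],P[b[2]>0].mean(0),circ(f,b[2],.114))
h=ray(f,277,193.5,.114);print(h)
k=np.array([.6573,.0882]);d=k-h[:2];print(np.hypot(*d),np.degrees(np.arctan2(d[1],d[0])))
print(np.hypot(*(np.array([.5638,.2533])-h[:2])))
```

```text
[271 179  14   6  21] [277.04761905 181.85714286] [0.61372769 0.08107815 0.11010169] (0.6146489977836609, 0.081181101500988, 0.012512444518506527)
[261 185  31  24 361] [276.08864266 194.99445983] [0.61283725 0.06877193 0.11268851] (0.6130144000053406, 0.06953752785921097, 0.02910117246210575)
[285 184   5   4  12] [286.66666667 185.58333333] [0.62283794 0.07747898 0.10999076] (0.623560905456543, 0.07882757484912872, 0.004398320335894823)
[0.61391489 0.07056043 0.114     ]
0.046833985762585066 22.125729918537523
0.1894868101803734
```

```bash
python3 -m creep '[[[0.67,0.21,0,0,0,0,0.4],[0,0,0.5,0,0,0,0.4],[0,0,0.8,0,0,0,0.4],[0,0,0.8,0,0,0,0.4],[0,0,0.6,0,0,0,0.4],[0,0,0.3,0,0,0,0.4],[0,0,0.03,0,0,0,0.4],[0,0,0,0,0,0,0.4]]]' 25
python3 -m creep '[[[0,0,0,0,0,0,0.05],[0,0,0,0,0,0,0.05],[0,0,0,0,0,0,0.05],[0,0,0,0,0,0,0.05],[0,0,0,0,0,0,0.05]]]' 25
python3 -m creep '[[[-0.544,0.116,0,0,0,0,0.05],[-0.55,-0.077,0,0,0,0,0.05]]]'
python3 -m creep '[[[-0.491,-0.261,0,0,0,0,0.05],[-0.372,-0.413,0,0,0,0,0.05]]]'
```

```text
t: 60.62
eef_pos: [0.6581, 0.0855, 0.1198]
orientation: [0.0, 0.706, 0.709, 0.001]
wrist_force: [0.9, -0.5, -0.2]
finger_gap: 0.396
t: 61.25
eef_pos: [0.6577, 0.0852, 0.1195]
orientation: [0.0, 0.706, 0.709, 0.0]
wrist_force: [-1.1, -0.2, 3.7]
finger_gap: 0.159
t: 61.5
eef_pos: [0.6594, 0.0537, 0.1194]
orientation: [-0.001, 0.705, 0.709, 0.001]
wrist_force: [-2.6, 4.7, 4.5]
finger_gap: 0.165
t: 61.75
eef_pos: [0.6388, 0.0263, 0.1195]
orientation: [-0.0, 0.706, 0.708, 0.001]
wrist_force: [-0.2, 6.8, 3.9]
finger_gap: 0.161
```

```bash
python3 -m creep '[[[-0.208,-0.515,0,0,0,0,0.05],[-0.019,-0.555,0,0,0,0,0.05],[0.172,-0.529,0,0,0,0,0.05],[0.342,-0.438,0,0,0,0,0.05],[0.471,-0.294,0,0,0,0,0.05],[0.544,-0.116,0,0,0,0,0.05],[0.55,0.077,0,0,0,0,0.05]]]'
python3 -m creep '[[[0.491,0.261,0,0,0,0,0.05],[0.372,0.413,0,0,0,0,0.05],[0.208,0.515,0,0,0,0,0.05],[0.019,0.555,0,0,0,0,0.05],[-0.172,0.529,0,0,0,0,0.05],[-0.342,0.438,0,0,0,0,0.05],[-0.471,0.294,0,0,0,0,0.05]]]'
python3 -m creep '[[[-0.544,0.116,0,0,0,0,0.05],[-0.55,-0.077,0,0,0,0,0.05],[-0.491,-0.261,0,0,0,0,0.05],[-0.372,-0.413,0,0,0,0,0.05]]]'
python3 - <<'E'
from h import *
f=grab('top');P=cloud(f);r=np.hypot(P[...,0]-.5639,P[...,1]-.2535)
q=P[(r>.04)&(r<.05)&(P[...,2]>.08)&(P[...,2]<.12)];print(len(q),np.median(q[:,2]))
E
```

```text
t: 62.62
eef_pos: [0.5669, 0.0804, 0.1194]
orientation: [0.001, 0.706, 0.708, -0.001]
wrist_force: [4.6, -4.1, 5.5]
finger_gap: 0.16
t: 63.5
eef_pos: [0.6561, 0.0886, 0.1194]
orientation: [-0.002, 0.705, 0.709, 0.0]
wrist_force: [-3.2, 3.5, 7.8]
finger_gap: 0.164
t: 64.0
eef_pos: [0.6386, 0.0262, 0.1194]
orientation: [-0.0, 0.706, 0.708, 0.001]
wrist_force: [0.7, 4.7, 5.1]
finger_gap: 0.164
318 0.10481768966510174
```

```bash
python3 -m creep '[[[-0.208,-0.515,0,0,0,0,0.05],[-0.019,-0.555,0,0,0,0,0.05],[0.172,-0.529,0,0,0,0,0.05],[0.342,-0.438,0,0,0,0,0.05]]]'
python3 -m creep '[[[0.471,-0.294,0,0,0,0,0.05],[0.544,-0.116,0,0,0,0,0.05],[0.55,0.077,0,0,0,0,0.05],[0.491,0.261,0,0,0,0,0.05],[0,0,0,0,0,0,0.05]]]'
```

```text
t: 64.55
eef_pos: [0.5784, 0.0338, 0.1194]
orientation: [0.001, 0.706, 0.708, 0.001]
wrist_force: [6.9, 1.6, 0.6]
finger_gap: 0.163
t: 65.18
eef_pos: [0.5756, 0.0969, 0.1194]
orientation: [0.001, 0.705, 0.709, 0.0]
wrist_force: [4.4, 0.3, 5.9]
finger_gap: 0.164
```

```bash
cat > ck.py <<'E'
import sys
from h import *
sys.stdin.read();s=bot.get_state();F=np.array(s['wrist_force']);e=s['eef_pos']
a=np.degrees(np.arctan2(e[1]+.003-.0703,e[0]-.6135));h=np.hypot(F[0],F[1])
print(round(s['t'],2),'phi',a.round(1),'F',F.round(1),'h',h.round(1));sys.exit(int(h>15))
E
python3 -m creep '[[[0.186,0.206,0,0,0,0,0.05],[0.186,0.206,0,0,0,0,0.05]]]' | python3 ck.py &&
python3 -m creep '[[[0.104,0.257,0,0,0,0,0.05],[0.104,0.257,0,0,0,0,0.05]]]' | python3 ck.py &&
python3 -m creep '[[[0.01,0.277,0,0,0,0,0.05],[0.01,0.277,0,0,0,0,0.05]]]' | python3 ck.py &&
python3 -m creep '[[[-0.086,0.264,0,0,0,0,0.05],[-0.086,0.264,0,0,0,0,0.05]]]' | python3 ck.py &&
python3 -m creep '[[[-0.171,0.219,0,0,0,0,0.05],[-0.171,0.219,0,0,0,0,0.05]]]' | python3 ck.py &&
python3 -m creep '[[[-0.235,0.147,0,0,0,0,0.05],[-0.235,0.147,0,0,0,0,0.05]]]' | python3 ck.py &&
python3 -m creep '[[[-0.272,0.058,0,0,0,0,0.05],[-0.272,0.058,0,0,0,0,0.05]]]' | python3 ck.py &&
python3 -m creep '[[[-0.275,-0.038,0,0,0,0,0.05],[-0.275,-0.038,0,0,0,0,0.05]]]' | python3 ck.py &&
python3 -m creep '[[[-0.245,-0.13,0,0,0,0,0.05],[-0.245,-0.13,0,0,0,0,0.05]]]' | python3 ck.py
```

```text
65.42 phi 125.9 F [-1.8 -2.5 11.2] h 3.1
65.67 phi 105.8 F [-2.8 -1.2 11.5] h 3.0
65.92 phi 85.8 F [-3.2 -0.2 11.4] h 3.2
66.17 phi 65.9 F [-2.9  1.2 10.9] h 3.1
this script no longer has the robotException ignored in: <_io.TextIOWrapper mode='rw' encoding='UTF-8'>
Traceback (most recent call last):
BrokenPipeError: [Errno 32] Broken pipe
```

The pipe ran two robot programs at once, so I'll call them strictly one after the other.

```bash
sed -i 's/sys.stdin.read();//' ck.py; python3 ck.py; python3 -c "
from h import *;s=bot.get_state();print(np.round(s['eef_pos'],4),s['finger_gap'])"
```

```text
66.42 phi 45.8 F [-1.4  2.8  8.3] h 3.1
[0.6466 0.1014 0.1194] 0.1624766314829171
```

```bash
python3 -m creep '[[[-0.235,0.147,0,0,0,0,0.05],[-0.235,0.147,0,0,0,0,0.05]]]' >/dev/null && python3 ck.py &&
python3 -m creep '[[[-0.272,0.058,0,0,0,0,0.05],[-0.272,0.058,0,0,0,0,0.05]]]' >/dev/null && python3 ck.py &&
python3 -m creep '[[[-0.275,-0.038,0,0,0,0,0.05],[-0.275,-0.038,0,0,0,0,0.05]]]' >/dev/null && python3 ck.py &&
python3 -m creep '[[[-0.245,-0.13,0,0,0,0,0.05],[-0.245,-0.13,0,0,0,0,0.05]]]' >/dev/null && python3 ck.py &&
python3 -m creep '[[[-0.186,-0.206,0,0,0,0,0.05],[-0.186,-0.206,0,0,0,0,0.05]]]' >/dev/null && python3 ck.py &&
python3 -m creep '[[[-0.104,-0.257,0,0,0,0,0.05],[-0.104,-0.257,0,0,0,0,0.05]]]' >/dev/null && python3 ck.py &&
python3 -m creep '[[[-0.01,-0.277,0,0,0,0,0.05],[-0.01,-0.277,0,0,0,0,0.05]]]' >/dev/null && python3 ck.py &&
python3 -m creep '[[[0.086,-0.264,0,0,0,0,0.05],[0.086,-0.264,0,0,0,0,0.05]]]' >/dev/null && python3 ck.py &&
python3 -m creep '[[[0.171,-0.219,0,0,0,0,0.05],[0.171,-0.219,0,0,0,0,0.05]]]' >/dev/null && python3 ck.py &&
python3 -m creep '[[[0.235,-0.147,0,0,0,0,0.05],[0.235,-0.147,0,0,0,0,0.05]]]' >/dev/null && python3 ck.py &&
python3 -m creep '[[[0.272,-0.058,0,0,0,0,0.05],[0.272,-0.058,0,0,0,0,0.05]]]' >/dev/null && python3 ck.py &&
python3 -m creep '[[[0.275,0.038,0,0,0,0,0.05],[0.275,0.038,0,0,0,0,0.05]]]' >/dev/null && python3 ck.py &&
python3 -m creep '[[[0.245,0.13,0,0,0,0,0.05],[0.245,0.13,0,0,0,0,0.05]]]' >/dev/null && python3 ck.py
```

```text
66.67 phi 25.6 F [-0.2  3.1  6.6] h 3.1
66.92 phi 4.5 F [1.5 2.2 5.6] h 2.7
67.17 phi -17.1 F [2.6 1.9 5.3] h 3.2
67.42 phi -38.3 F [1.4 1.1 6.9] h 1.8
67.67 phi -58.8 F [1.7 2.3 7.4] h 2.9
67.92 phi -78.8 F [1.9 1.8 6.9] h 2.6
68.17 phi -98.5 F [2.6 2.2 5.4] h 3.4
68.42 phi -118.0 F [4.8 2.2 5.2] h 5.3
68.67 phi -137.2 F [5.5 1.3 4.4] h 5.7
68.92 phi -156.3 F [ 4.4 -0.4  5.1] h 4.5
69.17 phi -175.2 F [ 4.3 -2.2  7.5] h 4.8
69.42 phi 165.7 F [ 2.5 -3.4  9.6] h 4.2
69.67 phi 146.2 F [-0.7 -4.5 10.6] h 4.5
```

```bash
python3 -m creep '[[[0.186,0.206,0,0,0,0,0.05],[0.186,0.206,0,0,0,0,0.05]]]' >/dev/null && python3 ck.py &&
python3 -m creep '[[[0.104,0.257,0,0,0,0,0.05],[0.104,0.257,0,0,0,0,0.05]]]' >/dev/null && python3 ck.py &&
python3 -m creep '[[[0.01,0.277,0,0,0,0,0.05],[0.01,0.277,0,0,0,0,0.05]]]' >/dev/null && python3 ck.py &&
python3 -m creep '[[[-0.086,0.264,0,0,0,0,0.05],[-0.086,0.264,0,0,0,0,0.05]]]' >/dev/null && python3 ck.py &&
python3 -m creep '[[[-0.171,0.219,0,0,0,0,0.05],[-0.171,0.219,0,0,0,0,0.05]]]' >/dev/null && python3 ck.py &&
python3 -m creep '[[[-0.235,0.147,0,0,0,0,0.05],[-0.235,0.147,0,0,0,0,0.05]]]' >/dev/null && python3 ck.py &&
python3 -m creep '[[[-0.272,0.058,0,0,0,0,0.05],[-0.272,0.058,0,0,0,0,0.05]]]' >/dev/null && python3 ck.py &&
python3 -m creep '[[[-0.275,-0.038,0,0,0,0,0.05],[-0.275,-0.038,0,0,0,0,0.05]]]' >/dev/null && python3 ck.py &&
python3 -m creep '[[[-0.245,-0.13,0,0,0,0,0.05],[-0.245,-0.13,0,0,0,0,0.05]]]' >/dev/null && python3 ck.py &&
python3 -m creep '[[[-0.186,-0.206,0,0,0,0,0.05],[-0.186,-0.206,0,0,0,0,0.05]]]' >/dev/null && python3 ck.py &&
python3 -m creep '[[[-0.104,-0.257,0,0,0,0,0.05],[-0.104,-0.257,0,0,0,0,0.05]]]' >/dev/null && python3 ck.py &&
python3 -m creep '[[[-0.01,-0.277,0,0,0,0,0.05],[-0.01,-0.277,0,0,0,0,0.05]]]' >/dev/null && python3 ck.py &&
python3 -m creep '[[[0.086,-0.264,0,0,0,0,0.05],[0.086,-0.264,0,0,0,0,0.05]]]' >/dev/null && python3 ck.py &&
python3 -m creep '[[[0.171,-0.219,0,0,0,0,0.05],[0.171,-0.219,0,0,0,0,0.05]]]' >/dev/null && python3 ck.py &&
python3 -m creep '[[[0.235,-0.147,0,0,0,0,0.05],[0.235,-0.147,0,0,0,0,0.05]]]' >/dev/null && python3 ck.py &&
python3 -m creep '[[[0.272,-0.058,0,0,0,0,0.05],[0.272,-0.058,0,0,0,0,0.05]]]' >/dev/null && python3 ck.py &&
python3 -m creep '[[[0.275,0.038,0,0,0,0,0.05],[0.275,0.038,0,0,0,0,0.05]]]' >/dev/null && python3 ck.py &&
python3 -m creep '[[[0.245,0.13,0,0,0,0,0.05],[0.245,0.13,0,0,0,0,0.05]]]' >/dev/null && python3 ck.py
```

```text
69.92 phi 126.2 F [-1.8 -2.2 12.4] h 2.8
70.17 phi 106.1 F [-2.4 -0.7 11.1] h 2.5
70.42 phi 86.0 F [-3.2  0.6 12.1] h 3.2
70.67 phi 65.9 F [-2.6  1.9  9.5] h 3.2
70.92 phi 45.7 F [-1.5  3.5  8.8] h 3.9
71.17 phi 25.3 F [0.4 3.5 6.6] h 3.6
71.42 phi 4.1 F [1.4 3.  6. ] h 3.3
71.67 phi -17.3 F [2.4 2.3 6. ] h 3.4
71.92 phi -38.3 F [2.7 1.6 6.4] h 3.2
72.17 phi -44.3 F [ 31.1  17.1 -22.6] h 35.5
```

The stop came up firm at φ ≈ −44°: 35 N against about 3 N running, and the wheel stopped advancing. Backing off 90° to φ ≈ +46°.

```bash
python3 -c "
from h import *;s=bot.get_state();print(np.round(s['eef_pos'],4),s['finger_gap'])"
python3 -m creep '[[[0.186,0.206,0,0,0,0,0.05],[0.186,0.206,0,0,0,0,0.05]]]' >/dev/null; python3 ck.py
python3 -m creep '[[[0.245,0.13,0,0,0,0,0.05],[0.245,0.13,0,0,0,0,0.05]]]' >/dev/null; python3 ck.py
python3 -m creep '[[[0.275,0.038,0,0,0,0,0.05],[0.275,0.038,0,0,0,0,0.05]]]' >/dev/null; python3 ck.py
python3 -m creep '[[[0.272,-0.058,0,0,0,0,0.05],[0.272,-0.058,0,0,0,0,0.05]]]' >/dev/null; python3 ck.py
python3 -m creep '[[[0.235,-0.147,0,0,0,0,0.05],[0.235,-0.147,0,0,0,0,0.05]]]' >/dev/null; python3 ck.py
python3 -c "
from h import *;s=bot.get_state();print(np.round(s['eef_pos'],4),s['finger_gap'])"
```

```text
[0.6478 0.0339 0.1198] 0.16408626259933767
72.42 phi -41.0 F [-2.  -3.1 13.1] h 3.7
72.67 phi -22.4 F [-0.4 -4.2 10.4] h 4.2
72.92 phi -2.0 F [ 1.3 -3.4  9.9] h 3.7
73.17 phi 19.2 F [ 3.9 -1.6  7.6] h 4.2
73.42 phi 40.7 F [ 3.8 -1.   7. ] h 3.9
[0.6492 0.0981 0.1195] 0.163106718324377
```

```bash
python3 -m creep '[[[0.08,-0.105,0,0,0,0,0.05],[0,0,0,0,0,0,0.05],[0,0,0,0,0,0,0.05]]]' >/dev/null; python3 ck.py
python3 -m creep '[[[0,0,0,0,0,0,0.25],[0,0,0,0,0,0,0.4],[0,0,-0.4,0,0,0,0.4],[0,0,-0.8,0,0,0,0.4],[0,0,-1,0,0,0,0.4],[0,0,-1,0,0,0,0.4],[-0.8,0,0,0,0,0,0.4],[-0.8,0,0,0,0,0,0.4],[0,0,0,0,0,0,0.4],[0,0,0,0,0,0,0.4]]]'
python3 - <<'E'
from h import *
f=grab('wrist');np.savez('/tmp/w17.npz',**f);P=cloud(f);cv2.imwrite('pics/w17.png',f['image'])
q=(P[...,2]>.13)&(P[...,2]<.15)&(np.hypot(P[...,0]-.61,P[...,1]-.069)<.07)
for b in blobs(q.astype(np.uint8),50):
    c=circ(f,b[2],.14);print('knob',b[0],np.round(c,4),'phi',np.degrees(np.arctan2(c[1]-.0703,c[0]-.6135)))
r=np.hypot(P[...,0]-.5639,P[...,1]-.2535)
for lo,hi in((.0105,.0145),(.0165,.021),(.036,.05)):
    q=P[(r>lo)&(r<hi)&(P[...,2]>.07)&(P[...,2]<.2)];print(lo,len(q),(np.percentile(q[:,2],[10,50,90])*1000).round(1) if len(q) else '')
E
```

```text
73.8 phi 47.6 F [3.2 1.4 7. ] h 3.5
t: 75.05
eef_pos: [0.6452, 0.055, 0.2153]
orientation: [-0.001, 0.705, 0.709, 0.0]
wrist_force: [-0.3, 1.0, -0.4]
finger_gap: 0.401
knob [307 136  18  19 269] [0.6451 0.1051 0.0158] phi 47.73696499149999
0.0105 0 
0.0165 0 
0.036 1653 [94. 95. 96.]
```

View pics/w17.png

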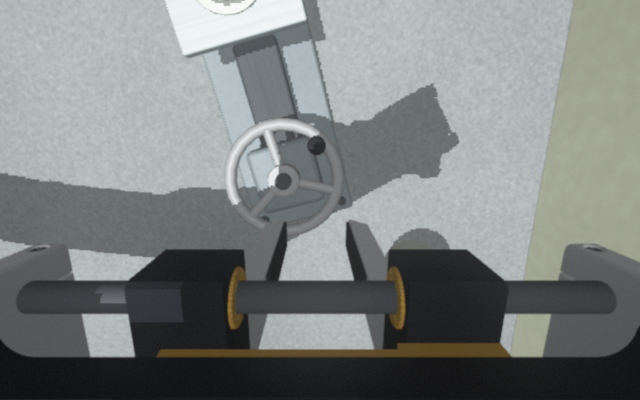

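The knob now stands at φ = 47.7°, so the back-off is about 92°. The table reads 95 mm, which matches the turns made. A last overview before handing in.

```bash
python3 -m creep '[[[-1,-0.5,-0.5,0,0,0,0.4],[-1,-0.5,0,0,0,0,0.4],[-1,-0.5,0,0,0,0,0.4],[-1,-0.5,0,0,0,0,0.4],[-1,-0.5,0,0,0,0,0.4],[-1,-0.5,0,0,0,0,0.4],[0,0,0,0,0,0,0.4],[0,0,0,0,0,0,0.4]]]'
python3 - <<'E'
from h import *
f=grab('top');P=cloud(f);r=np.hypot(P[...,0]-.5639,P[...,1]-.2535)
for lo,hi in((.0105,.0145),(.0165,.021),(.0215,.0245),(.0262,.029),(.0315,.034),(.04,.05)):
    q=P[(r>lo)&(r<hi)&(P[...,2]>.07)&(P[...,2]<.2)];print(lo,len(q),(np.percentile(q[:,2],[20,50,80])*1000).round(1))
g=dict(np.load('/tmp/top0.npz'));d=cv2.absdiff(f['image'],g['image']).max(-1)
for n,(u,v) in dict(tub=(318,150),ferrule=(369,164),carton=(458,259),purple=(434,208),pink=(406,257)).items(): print(n,np.median(d[v-18:v+19,u-18:u+19]),np.percentile(d[v-18:v+19,u-18:u+19],95))
a=np.hstack([f['image'][120:300,160:480]]);cv2.imwrite('pics/t3.png',cv2.resize(a,None,fx=2.4,fy=2.4,interpolation=cv2.INTER_CUBIC))
E
```

```text
t: 76.1
eef_pos: [0.557, -0.1248, 0.2304]
orientation: [-0.0, 0.705, 0.709, 0.001]
wrist_force: [-0.2, 0.5, -0.5]
finger_gap: 0.4
0.0105 70 [154.  168.  171.4]
0.0165 82 [125.3 147.6 152.4]
0.0215 50 [111.  123.7 126.9]
0.0262 49 [ 98.  109.  112.3]
0.0315 43 [95.3 98.2 99.9]
0.04 302 [93.  94.9 96.7]
tub 1.0 2.0
ferrule 1.0 37.0
carton 1.0 63.0
purple 1.0 1.0
pink 1.0 34.0
```

View pics/t3.png

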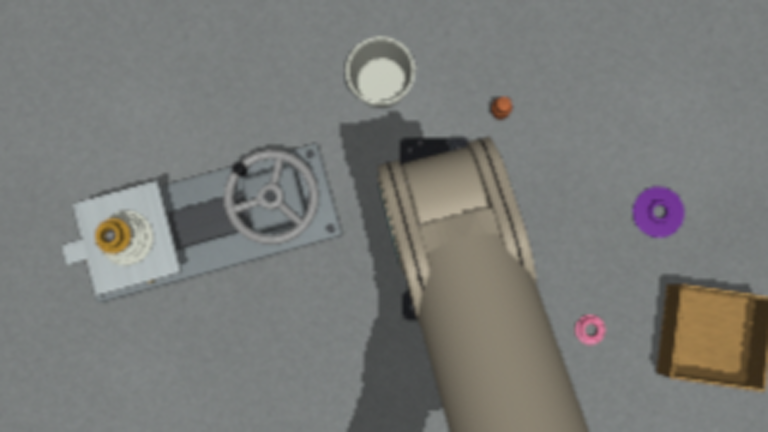

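```bash
python3 -c "
from workcell import bot
print(bot.sign_off())"
```

```text
the job is handed in; nothing more can be done
None
```

The job is finished and handed in at about 76 s of the 210 s allowed; the hand-in gives no verdict.

**Done, in order:**
- Took the keeper off and set it on the bench.
- Threaded all four white collars onto the post, 70, 60, 50 then 40 mm, flange down. Collar40 had been knocked about 4 cm aside before I reached it, so I found it again and picked it up from there.
- Put the keeper back on top, flange down.
- Wound the wheel clockwise about 3.2 turns until it came up firm: 35 N against about 3 N while turning, and the wheel stopped advancing.
- Backed the wheel off a quarter turn.

**Last checks:**
- **Stack:** before winding, the wrist camera put the collar flange tops at 116, 129.5, 142 and 155 mm. The keeper's flange and hub tops read 169 and 188 mm. All are within about 0.5 mm of fully home. After winding, only the coarser top camera saw the stack; the keeper's top read about 171 mm, as expected.
- **Wheel:** the knob moved from about −44° at the stop to 47.7°, a back-off of about 92°, give or take a couple of degrees. The table reads 95 mm, which matches the turns made.
- **Surroundings:** the tub, ferrule, carton and both look-alikes show no movement in the top view. The picture differences around the ferrule, carton and pink ring look like the arm, its shadow and the missing collar40.

**What went wrong:** one shell pipe briefly ran two robot programs at once during the winding. One program lost its connection, the move itself completed, and I confirmed the wheel's position before carrying on.

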